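Shut off the air, open the filter box and show the filter plate to the light

TASK

Shut off the measuring machine's air: turn the regulator knob until its bar points at the mark, and only then slide the fork lock fully home around the knob's bar. Next lift the flap of the filter box so that it stays standing open, and draw the filter plate up out of its guides by its tab. Finish while holding the plate in the gripper: upright, squarely facing the inspection screen and centred on it, about 75 mm in front of it, touching neither screen nor table; leave the knob at the mark, the lock home, the flap open and the other things on the table where they are.

Things in the scene. Friction and masses are not known exactly. Their poses are not given: they have to be found in the camera images.
- regulator: Air regulator: fixed aluminium block 96 (x) x 176 (y) x 30 mm high, origin at the centre of its underside, z up. The knob stands at y = +40 mm on its top; a short dark line on the top near the +y end (y = +77 mm) is the mark; the fork lock slides on the top along +y, towards the knob.
- knob (a joint): Angle of the knob about the vertical (rad, positive anticlockwise seen from above, stops at -0.4 and 1.6). 0: the bar lies along the regulator's y axis with its white pointer line at the mark. Starts at 0.5 to 1.3, so it is turned clockwise. Stays where it is left (friction 0.06 N m).
- knob_grip (a point): Point on the knob's axis at the height to grip, 59 mm above the table. The knob's bar is black, 12 mm thick, 44 mm long (along this frame's y, which turns with the knob) and 33 mm tall; its top is at 66 mm, its foot at 33 mm.
- lock (a joint): Travel of the fork lock (m) along the regulator's +y: 0 drawn back, 0.050 fully home at its stop with its two prongs on either side of the knob's bar. Starts at 0 to 0.008. Sliding friction about 2 N; stays where it is left. At 0 the prong ends are 40 mm from the knob's axis; they reach the bar's end at 0.018.
- lock_grip (a point): Point to grip on the lock's upright steel fin, 62 mm above the table, moving with the lock. The fin is 12 mm thick (regulator x), 24 mm long (regulator y), from 42 to 72 mm above the table. The fork plate below it is 44 mm wide, 34 to 42 mm above the table; the prongs (10 mm wide, 18 mm apart) point to +y, their ends 50 mm ahead of this point.
- filter_box: Fixed grey box 110 (x) x 96 (y) x 95 mm high, 5 mm walls, open top covered by the flap; origin at the centre of its underside, z up. Inner floor at z = 8 mm. The flap is hinged along the +x rim; its tab sticks out over the -x side. Corner guides 40 mm tall hold the plate upright at x = -8 mm, y = 0 with about 1.5 mm play all round; the plate's face looks along the box's y.
- flap (a joint): Opening angle of the flap (rad): 0 shut, 1.57 standing upright, stop at 1.9 (leaning back). Stiff hinge (0.16 N m): stays at any angle. Starts at 0 to 0.1.
- flap_tab (a point): Grip point on the flap's steel tab, 134 mm from the hinge line in the flap's plane; shut, it is 97.5 mm above the table and 24 mm outside the box's -x wall. The tab is 20 mm wide (box y), 10 mm thick, and extends from 110 to 146 mm from the hinge. Gripped on its 20 mm width, it can swivel between the fingers as the flap turns.
- flap_hinge (a point): Middle of the hinge line: on the box at x = +55 mm, y = 0, z = 97.5 mm; the line runs along the box's y. The flap panel is 110 x 96 x 5 mm.
- plate: Filter plate: flat aluminium frame with steel mesh, 70 (x) x 8 (y) x 60 mm (z), with a tab 26 mm wide, 8 mm thick, 20 mm high on the middle of its upper edge (80 mm in all), about 0.12 kg. Origin at the centre of its lower edge, z up, y along its thickness. Stands in the box, its tab's top 7 mm below the box's rim.
- plate_tab (a point): Grip point on the plate's tab, 72 mm above the plate's lower edge; pinch across the 8 mm thickness (plate y).
- plate_mid (a point): Middle of the plate's mesh, 30 mm above its lower edge.
- viewer: Inspection screen: fixed upright panel 160 mm wide (y) x 125 mm, from 55 to 180 mm above the table, 14 mm thick, on a foot reaching 25 mm in front of it. Origin on the table under the white face, which looks along the viewer's -x (towards the robot).
- view_point (a point): Where the middle of the plate is to be held: 75 mm in front of the centre of the screen's face, 120 mm above the table.
- vblock: Bystander, to be left alone: steel V-block 60 x 45 x 44 mm; origin at its underside.
- ring_gauge: Bystander, to be left alone: steel ring 64 mm across, 20 mm high; origin at its underside.
- workpiece: Bystander, to be left alone: copper-coloured stepped workpiece 90 x 60 x 39 mm; origin at its underside.
- datum_ball: Bystander, to be left alone: steel ball on a round stand, 83 mm high; origin at its underside.
- screw_jar: Bystander, to be left alone: closed jar 56 mm across, 75 mm high; origin at its underside.
- driver: Bystander, to be left alone: screwdriver lying on the table; origin at its underside.
- parts_tray: Bystander, to be left alone: flat divided parts tray 120 x 170 x 30 mm; origin at its underside.
There are look-alikes about, which are no part of the job. Leave any yellow look-alike of the regulator alone. Leave any orange look-alike of the viewer alone.

How it is judged:
By the outcome, as a careful person would: the job done as asked, in the order asked, and still so for the second after the job is handed in, while the arm keeps its last pose, push and grip.
It also fails if it takes over 72 s, if anything falls off the work surface, if the arm or the gripper's body presses on something with over 40 N, if the wrist force passes 120 N, or if a joint passes its speed limit or range.

ROBOT

A 7-joint arm with a two-finger parallel gripper is mounted at the origin on the work surface. World frame = base frame: x ahead of the robot, y to its left, z up, the work surface at z = 0. Lengths are in mm, angles in rad, forces in N, time in s.
With the tool pointing down it reaches from about 400 to 925 mm from the base axis. Payload 5.6 kg.
Tool frame: the origin (TCP) lies midway between the tips of the shut fingers; the grasp point (between the pads) lies 19 mm behind it (r.hold_point_z is the distance from the TCP to the grasp point, in mm); z points along the fingers, y is the direction in which the jaws open and shut (so a half turn about z gives the same grasp; the last joint's range is limited). The gripper opens to 85 mm and grips with 20 to 120 N. Pads are 22 mm wide; open, the fingers measure 114 mm over their backs; the gripper's body (76 mm by 85 mm) begins 54 mm behind the grasp point. The pads swing forward as they close: fully open they stand 13 mm farther back than shut.
Start: joints at [-1.338, 0.468, -0.012, 1.603, 0.006, 1.071, -0.056], TCP at [177.047, 625.43, 231.29] pointing down, gripper open.
Joint ranges: [-2.53, 2.53], [-0.31, 2.02], [-1.57, 1.55], [0.28, 2.44], [-1.29, 4.43], [0.15, 1.84], [-2.92, 2.92]. Speed limits (rad/s): [2.57, 2.57, 3.14, 3.14, 3.14, 3.14, 3.14].

INTERFACE

Orientations are given as a unit quaternion [x, y, z, w].
In Python, from bench import status, optics, workorder, r gives the robot as it stands. The module is installed in compiled form; this text tells all that it offers.
- The arm moves only by the shell command python3 -m creep 'ROWS' [OPENING]. ROWS is a JSON object of lists of equal length, an entry for each row: "translation": the shift along the tool's x, y, z in cm, a list of three; "twist": the turn about the tool's z in degrees. In form: {"translation": [[x, y, z], ...], "twist": [twist, ...]}. A call has 1 to 20 rows; each row shifts and turns the pose as measured when the row begins, along the tool's axes as they then stand; what a row does not reach is not made up. A row lasts 1/10 s, in which the tool goes at most 50 mm and 8.59 degrees, less where a joint would pass 70% of its speed; a pose out of reach is approached as far as the arm can. A call is refused whole if a number of a shift passes 5 or a number of a turn 8.59, either way. A call with a gripper value outside its range is refused whole. OPENING is the opening, from -1 (shut) to 1 (fully open), set as the call begins (- or left out, the last holds). The fingers move at their own pace and stop on an object; the grip force is fixed at half the most. Time passes only in rows, so rows that do not move let the fingers close. It gives the time, the measured TCP pose, the force and the opening at its end, in the units of the state.
- status.state(): the state, without advancing time (a new reading comes with each control period).
- optics.read_camera(name): name is "scene" or "top"; returns a dict with "img" (420x560x3 uint8, red, green, blue), "intrinsics" (3x3 intrinsics, pixels), "k1" (the pictures are not rectified: a ray, as slopes to the right and down, at radius r is drawn at 1 + k1 r^2 times it, then the intrinsics apply), "R" (3x3) and "t" (3): a world point X has camera coordinates R X + t. Camera axes: x right, y down, z forward; pixel columns grow to the right and rows downward; lengths in mm; the calibration is good to about 2 mm. A picture is of the moment at which its call begins. There is no depth.
- workorder.sign_off(): hands the job in, once; it reports no verdict.
The state is a dict: "time_s": time; "joints": joint angles; "qd": joint speeds; "joint_efforts": joint torques, N m; "tool_pos": TCP position; "tcp_rot": TCP orientation; "force": force on the tool from outside, world axes, zero at the start; "moment": the same for the moment, N m; "width": finger opening in mm.
Only numpy, scipy, OpenCV 4.12 (cv2) and the standard library are available. Lean on these libraries where they do the work, as an engineer would, in place of code of your own. Each camera call takes 0.05 s, during which the arm holds its last target.

## Working session

There is one attempt and no reset: what is moved stays moved. The work goes in short steps, Python scripts to look and compute and a shell command to move; the robot and the scene stay as the last step left them, time stands still between calls to the robot, and variables do not carry over. Pictures are saved under pics/ and viewed, and the job is handed in when it is done.

```bash
mkdir -p pics; ls
python3 - <<'E'
from bench import status, optics, workorder, r
import cv2
for n in ("scene","top"):
    c=optics.read_camera(n); print(n,c["intrinsics"],c["k1"],c["R"],c["t"])
    cv2.imwrite(f"pics/{n}0.png",c["img"][:,:,::-1])
print(status.state()); print(r.hold_point_z)
E
```

```text
pics
scene [[478.56649256   0.         286.45236394]
 [  0.         478.56649256 214.87095735]
 [  0.           0.           1.        ]] -0.04553525340020713 [[ 0.11485869  0.99313678 -0.02206379]
 [ 0.5206714  -0.07910262 -0.85008474]
 [-0.84599573  0.08615163 -0.52618354]] [ -76.82414324 -203.61968422 1922.02224466]
top [[444.79396141   0.         285.27209062]
 [  0.         444.79396141 209.71165963]
 [  0.           0.           1.        ]] -0.02732479149220028 [[-0.02336212 -0.99969888  0.0075078 ]
 [-0.98227814  0.02155675 -0.18618529]
 [ 0.18596738 -0.01172443 -0.98248596]] [-5.51337319e-01  5.64455030e+02  1.23721805e+03]
{'time_s': 0.1, 'joints': array([-1.33800755,  0.46829452, -0.0116092 ,  1.60352255,  0.00602742,
        1.07140537, -0.05631991]), 'qd': array([-0.00039888, -0.00105417,  0.00109066, -0.00300375, -0.00029914,
        0.00199415, -0.00091049]), 'joint_efforts': array([ 7.40880623e-04, -5.33521771e+01,  2.17419129e-02, -2.51963443e+01,
        1.15091066e-02,  4.44083009e-03, -9.88754294e-06]), 'tool_pos': array([176.92995375, 624.93873772, 230.43380275]), 'tcp_rot': array([ 1.37490226e-01,  9.90502802e-01, -7.96819107e-04, -4.16884063e-05]), 'force': array([ 0.93610382,  0.03424487, -0.17407707]), 'moment': array([-0.02579997,  0.02687168, -0.02344329]), 'width': 85.52046997601727}
18.700000000000003
```

View pics/scene0.png

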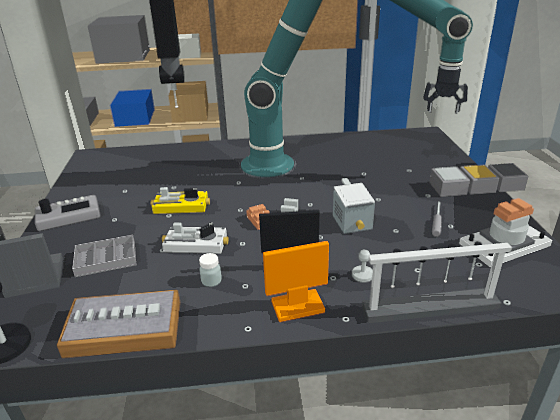

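View pics/top0.png

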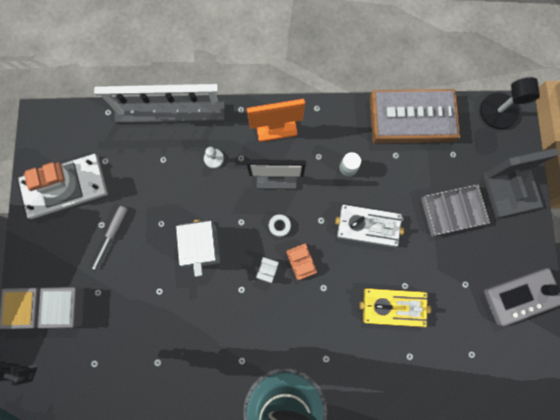

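Candidates: the regulator is the aluminium block at top (370,226), with a yellow look-alike at (395,308). The viewer is the panel at top (277,172); the orange one at (277,118) is the look-alike, and the dark grey monitor at (515,185) is scenery. The box with the tab is at (197,243). Next I check these in close crops.

```bash
cat > h.py <<'E'
import numpy as np, cv2
from bench import status, optics, workorder, r
from scipy.spatial.transform import Rotation as Ro
def dist(c): return np.array([c["k1"],0,0,0,0.])
def proj(c,X):
    p,_=cv2.projectPoints(np.atleast_2d(np.array(X,float)),cv2.Rodrigues(np.array(c["R"]))[0],np.array(c["t"],float),np.array(c["intrinsics"]),dist(c)); return p[:,0]
def back(c,uv,z):
    n=cv2.undistortPoints(np.array(uv,float).reshape(-1,1,2),np.array(c["intrinsics"]),dist(c))[:,0]
    R=np.array(c["R"]);o=-R.T@np.array(c["t"]); d=np.c_[n,np.ones(len(n))]@R
    return o+d*((z-o[2])/d[:,2])[:,None]
def crop(c,x0,y0,w,h,f,name):
    im=cv2.resize(c["img"][y0:y0+h,x0:x0+w,::-1],None,fx=f,fy=f,interpolation=cv2.INTER_CUBIC); cv2.imwrite("pics/"+name,im)
E
python3 - <<'E'
from h import *
c=optics.read_camera("top"); s=optics.read_camera("scene")
a=lambda c,x,y,w,h,f: cv2.resize(c["img"][y:y+h,x:x+w,::-1],None,fx=f,fy=f,interpolation=cv2.INTER_CUBIC)
cv2.imwrite("pics/t1.png",np.hstack([a(c,325,195,90,60,8)[:, :400*2-0]]))
cv2.imwrite("pics/t2.png",a(c,165,205,70,75,8))
cv2.imwrite("pics/t3.png",a(c,235,150,80,45,8))
cv2.imwrite("pics/s1.png",a(s,155,215,80,50,8))
cv2.imwrite("pics/s2.png",a(s,320,170,65,70,8))
E
```

```text
(no output)
```

View pics/t1.png

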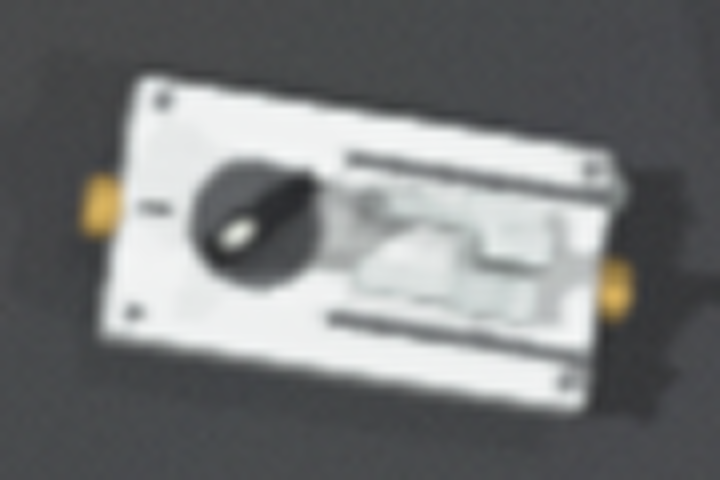

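View pics/t2.png

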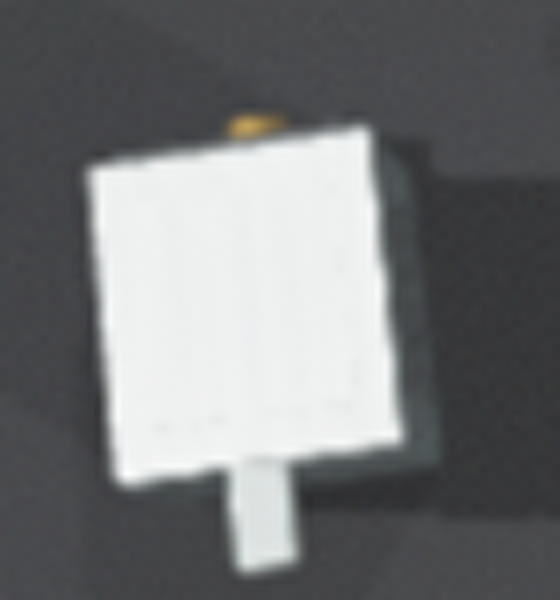

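View pics/t3.png

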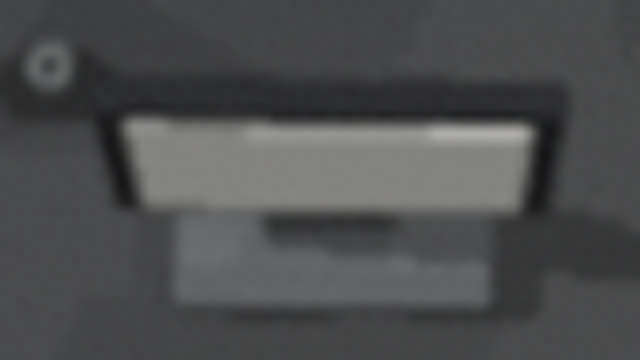

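View pics/s1.png

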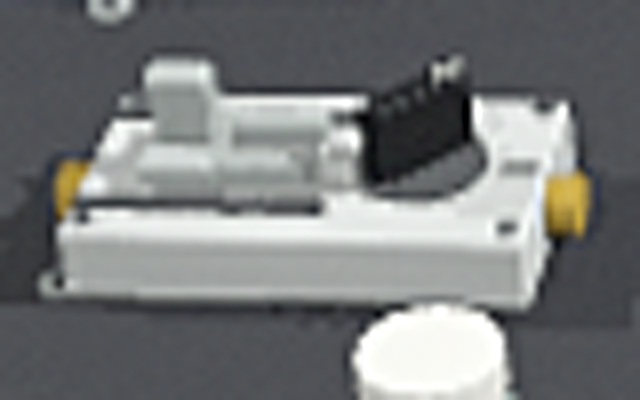

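View pics/s2.png

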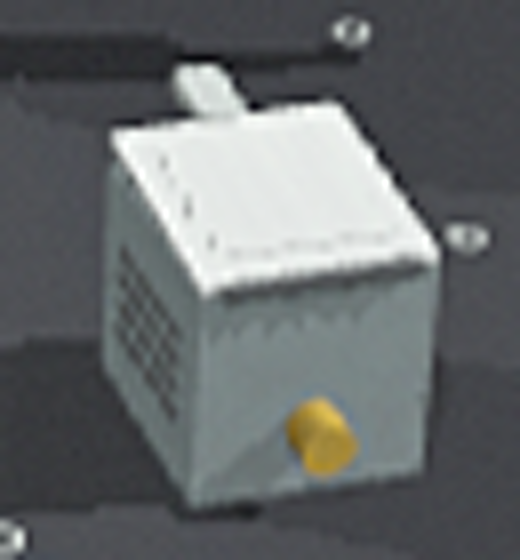

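```bash
cat > fit.py <<'E'
from h import *
from scipy.optimize import least_squares
def conv(l,x0,y0,f=8): return [((a+.5)/f-.5+x0,(b+.5)/f-.5+y0) for a,b in l]
def W(p,P):
    P=np.array(P,float);a=p[2];Rz=np.array([[np.cos(a),-np.sin(a),0],[np.sin(a),np.cos(a),0],[0,0,1]])
    return P@Rz.T+[p[0],p[1],0]
def fit(obs,p0):
    f=lambda p:np.concatenate([(proj(c,W(p,P))-np.array(u)).ravel() for c,P,u in obs])
    s=least_squares(f,p0,x_scale=[10,10,.1],loss='soft_l1'); return s.x,f(s.x).reshape(-1,2)
E
python3 - <<'E'
from fit import *
np.set_printoptions(precision=2,suppress=True)
c=optics.read_camera("top"); s=optics.read_camera("scene")
T1=lambda l:conv(l,325,195); T2=lambda l:conv(l,165,205);T3=lambda l:conv(l,235,150);S1=lambda l:conv(l,155,215);S2=lambda l:conv(l,320,170)
obsR=[(c,[[48,88,30],[48,-88,30],[-48,-88,30],[-48,88,30],[0,77,30]],T1([(138,75),(615,150),(585,412),(100,338),(155,208)])),
 (s,[[48,-88,30],[48,88,30],[-48,88,30],[48,-88,0],[48,88,0]],S1([(62,233),(528,258),(572,105),(66,295),(523,307)]))]
for o in ([obsR[0]],[obsR[1]],obsR):
    p,e=fit(o,[500,-200,0]);print("reg",p,e.tolist() if len(o)>1 else '')
# knob pointer
p,e=fit(obsR,[500,-200,0])
k=W(p,[[0,40,66],[0,40,33]]);print("knob axis",k, (proj(c,k)-[325,195]+.5)*8,(proj(s,k)-[155,215]+.5)*8)
tops=back(c,T1([(225,245),(310,180)]),66);print(tops,tops.mean(0),np.arctan2(*(tops[0]-tops[1])[[1,0]])-np.pi/2-p[2])
tops=back(s,S1([(455,63),(370,105)]),66);print(tops)
obsB=[(c,[[55,48,100],[55,-48,100],[-55,-48,100],[-55,48,100]],T2([(88,166),(370,127),(404,443),(118,487)])),
 (s,[[55,-48,100],[55,48,100],[-55,-48,100],[-55,48,100],[55,-48,0],[55,48,0],[-55,-48,0]],S2([(205,295),(440,255),(110,130),(335,103),(185,508),(425,468),(105,365)]))]
for o in ([obsB[0]],[obsB[1]],obsB):
    p,e=fit(o,[450,200,0]);print("box",p,e.tolist() if len(o)>1 else '')
obsV=[(c,[[0,80,180],[0,-80,180],[0,80,55],[0,-80,55],[14,80,180],[14,-80,180]],T3([(97,115),(562,124),(120,210),(547,214),(100,80),(568,90)]))]
p,e=fit(obsV,[650,50,0]);print("view",p,e.tolist())
for z in (0,5,8,10):
  q=back(c,T3([(172,303),(490,305)]),z);q[:,0]-=p[0];q[:,1]-=p[1];print(z,q)
E
```

```text
reg [ 517.86 -260.53   -0.18] 
reg [ 519.41 -261.67   -0.21] 
reg [ 518.14 -261.27   -0.19] [[0.75174708393115, 0.1839649686119742], [-0.12094725401101414, 0.49325960894640275], [-0.1975490556078512, -0.34525155646076655], [0.8830471217432319, -0.9661832912826753], [0.02750546923823549, -0.07518695323724955], [-0.4858168049900371, -0.14288674781829513], [-0.17777706127651527, -1.7367689208659272], [0.21261967129572668, -0.5928467062719847], [0.6175342240855173, 0.3134467386278743], [1.4143301244742759, 0.41990252437256004]]
knob axis [[ 525.64 -221.98   66.  ]
 [ 525.64 -221.98   33.  ]] [[271.67 208.45]
 [256.47 223.04]] [[415.37  87.63]
 [425.03 161.05]]
[[ 512.62 -204.72   66.  ]
 [ 535.47 -236.48   66.  ]] [ 524.05 -220.6    66.  ] 0.812469677997103
[[ 511.01 -207.36   66.  ]
 [ 535.46 -238.23   66.  ]]
box [468.64 237.44   0.12] 
box [467.74 236.52   0.12] 
box [468.36 236.82   0.12] [[0.5523485878359793, 0.25764384968772447], [-0.3106437062932912, 0.3467834989998835], [-0.08602969483257539, 0.16731743260368148], [0.7232057367709217, -0.4002821195350066], [-0.2376160133805456, -1.1545449401536132], [0.24026067438404652, -0.44321052326733934], [0.1898499922749579, 2.5886943419135378], [0.31212931762763674, 2.1323691380681282], [0.9053781869695285, -0.18719263638726602], [-0.2588299619959571, 0.3249762170585484], [-0.07527281415991638, -0.22060738277770042]]
view [663.12  10.28  -0.04] [[-0.8505758036240252, 0.07488187664299062], [1.1221578023009329, 0.041142028168508205], [-0.3429193721789261, 0.4135456688986494], [0.7384662782556006, 0.898292096366788], [-1.0483785041752185, -0.6022615169877952], [0.4132286625663255, -0.7614148658556701]]
0 [[-17.7   63.2    0.  ]
 [-21.11 -58.01   0.  ]]
5 [[-18.92  62.93   5.  ]
 [-22.31 -57.82   5.  ]]
8 [[-19.65  62.77   8.  ]
 [-23.03 -57.71   8.  ]]
10 [[-20.13  62.66  10.  ]
 [-23.51 -57.64  10.  ]]
```

```bash
cat > go.py <<'E'
from h import *
def plan(tgt,jaw=None,n=None,step=45):
    st=status.state(); R=Ro.from_quat(st["tcp_rot"]); M=R.as_matrix(); p=st["tool_pos"]
    d=np.array(tgt,float)-p; tw=0
    cur=np.degrees(np.arctan2(M[1,1],M[0,1]))
    if jaw is not None:
        dw=(jaw-cur+90)%180-90; tw=-dw   # tool z is down: +twist lowers world yaw
    n=n or int(max(1,np.ceil(np.linalg.norm(d)/step),np.ceil(abs(tw)/8)))
    rows=[]
    for i in range(n):
        Mi=(R*Ro.from_euler('z',tw/n*i,degrees=True)).as_matrix(); rows.append((Mi.T@d/n/10).round(2).tolist())
    print("t",round(st["time_s"],2),"pos",p.round(1),"jaw",cur.round(2),"tilt",np.degrees(np.arccos(-M[2,2])).round(2),"F",st["force"].round(1),"w",round(st["width"],1),"q",st["joints"].round(2))
    print(n,"rows",rows,"tw",round(tw/n,2))
E
python3 -c "
from go import *
plan([480,200,260]);plan([524.5,-222,120],36)"
```

```text
t 0.3 pos [177.  625.3 231. ] jaw 74.19 tilt 0.03 F [-0.3 -0.2  1. ] w 85.1 q [-1.34  0.47 -0.01  1.6   0.01  1.07 -0.06]
12 rows [[-3.39, -2.72, -0.24], [-3.39, -2.72, -0.24], [-3.39, -2.72, -0.24], [-3.39, -2.72, -0.24], [-3.39, -2.72, -0.24], [-3.39, -2.72, -0.24], [-3.39, -2.72, -0.24], [-3.39, -2.72, -0.24], [-3.39, -2.72, -0.24], [-3.39, -2.72, -0.24], [-3.39, -2.72, -0.24], [-3.39, -2.72, -0.24]] tw 0.0
t 0.3 pos [177.  625.3 231. ] jaw 74.19 tilt 0.03 F [-0.3 -0.2  1. ] w 85.1 q [-1.34  0.47 -0.01  1.6   0.01  1.07 -0.06]
21 rows [[-2.69, -3.43, 0.53], [-2.8, -3.34, 0.53], [-2.9, -3.25, 0.53], [-3.01, -3.16, 0.53], [-3.1, -3.06, 0.53], [-3.2, -2.96, 0.53], [-3.29, -2.86, 0.53], [-3.38, -2.75, 0.53], [-3.47, -2.64, 0.53], [-3.55, -2.53, 0.53], [-3.63, -2.42, 0.53], [-3.7, -2.3, 0.53], [-3.77, -2.18, 0.53], [-3.84, -2.06, 0.53], [-3.9, -1.94, 0.53], [-3.96, -1.82, 0.53], [-4.02, -1.69, 0.53], [-4.07, -1.56, 0.53], [-4.12, -1.43, 0.53], [-4.16, -1.3, 0.53], [-4.2, -1.17, 0.53]] tw 1.82
```

```bash
python3 -m creep '{"translation": [[-3.4,-2.7,-0.3],[-3.4,-2.7,-0.3],[-3.4,-2.7,-0.3],[-3.4,-2.7,-0.3],[-3.4,-2.7,-0.3],[-3.4,-2.7,-0.3],[-3.4,-2.7,-0.3],[-3.4,-2.7,-0.3],[-3.4,-2.7,-0.3],[-3.4,-2.7,-0.3],[-3.4,-2.7,-0.3],[-3.4,-2.7,-0.3]], "twist": [0,0,0,0,0,0,0,0,0,0,0,0]}' 0 ; python3 -c "
from go import *
plan([524.5,-222,120],36)"
```

```text
time_s: 1.5
tool_pos: [488.5, 193.6, 266.9]
tcp_rot: [0.13, 0.991, 0.002, -0.001]
force: [0.2, 0.3, 0.3]
width: 42.8
t 1.5 pos [488.5 193.6 266.9] jaw 75.04 tilt 0.24 F [0.2 0.3 0.3] w 42.8 q [-0.64  0.22  0.24  1.88 -0.06  1.05  0.93]
10 rows [[-1.42, -3.93, 1.45], [-1.69, -3.82, 1.45], [-1.94, -3.7, 1.45], [-2.19, -3.56, 1.45], [-2.43, -3.4, 1.45], [-2.65, -3.23, 1.45], [-2.87, -3.04, 1.45], [-3.07, -2.84, 1.45], [-3.25, -2.62, 1.45], [-3.42, -2.39, 1.45]] tw 3.9
```

```bash
python3 -m creep '{"translation": [[-1.4,-3.9,1.3],[-1.7,-3.8,1.3],[-1.9,-3.7,1.3],[-2.2,-3.6,1.3],[-2.4,-3.4,1.3],[-2.6,-3.2,1.3],[-2.9,-3.0,1.3],[-3.1,-2.8,1.3],[-3.2,-2.6,1.3],[-3.4,-2.4,1.3],[0,0,0]], "twist": [3.9,3.9,3.9,3.9,3.9,3.9,3.9,3.9,3.9,3.9,0]}' -0.25
python3 - <<'E'
from go import *
plan([524.5,-222,100],36)
c=optics.read_camera("top"); s=optics.read_camera("scene")
crop(c,325,180,100,75,8,"a_t.png"); crop(s,155,170,80,95,6,"a_s.png")
g=status.state()["tool_pos"]; print((proj(c,g)-[325,180])*8,(proj(s,g)-[155,170])*6)
E
```

```text
time_s: 2.6
tool_pos: [524.0, -242.7, 133.2]
tcp_rot: [0.469, 0.883, 0.004, 0.004]
force: [-0.5, -0.3, -0.2]
width: 31.9
t 2.6 pos [ 524.  -242.7  133.2] jaw 34.01 tilt 0.69 F [-0.5 -0.3 -0.2] w 31.9 q [-0.01  0.49  0.51  1.9  -0.33  0.82  1.26]
1 rows [[1.7, 1.16, 3.33]] tw -1.99
[[345.86666672 291.69638925]] [[261.75743596 217.15282875]]
```

View pics/a_t.png

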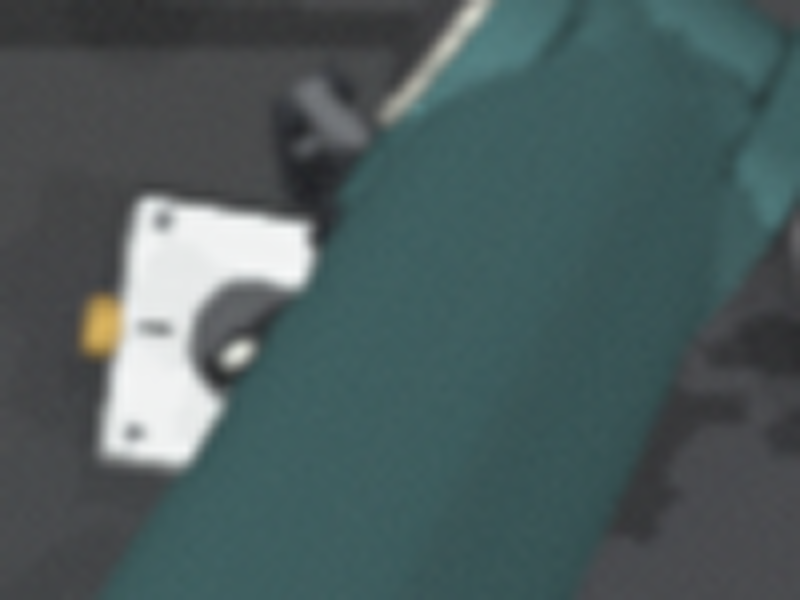

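View pics/a_s.png

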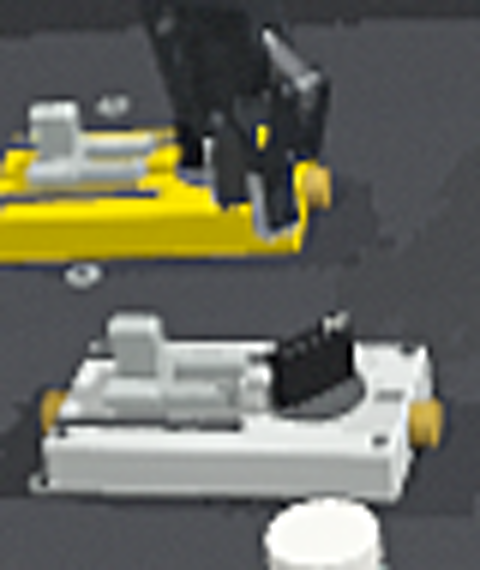

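```bash
python3 -m creep '{"translation": [[1.7,1.2,3.0],[0,0,0]], "twist": [-2,0]}' -0.25
python3 - <<'E'
from go import *
plan([524.5,-222,75],36)
s=optics.read_camera("scene")
crop(s,155,170,80,95,6,"b_s.png")
g=status.state()["tool_pos"]; print((proj(s,[g,[g[0],g[1],66],[g[0],g[1],33]])-[155,170])*6)
E
```

```text
time_s: 2.9
tool_pos: [527.3, -212.7, 104.4]
tcp_rot: [0.448, 0.894, 0.008, 0.004]
force: [0.1, 1.3, -0.6]
width: 32.0
t 2.9 pos [ 527.3 -212.7  104.4] jaw 36.73 tilt 1.0 F [ 0.1  1.3 -0.6] w 32.0 q [-0.03  0.52  0.47  1.93 -0.35  0.76  1.28]
1 rows [[-0.58, -0.84, 2.93]] tw 0.73
[[312.6638564  265.26331936]
 [321.65228317 335.24582058]
 [328.75070991 390.36918511]]
```

View pics/b_s.png

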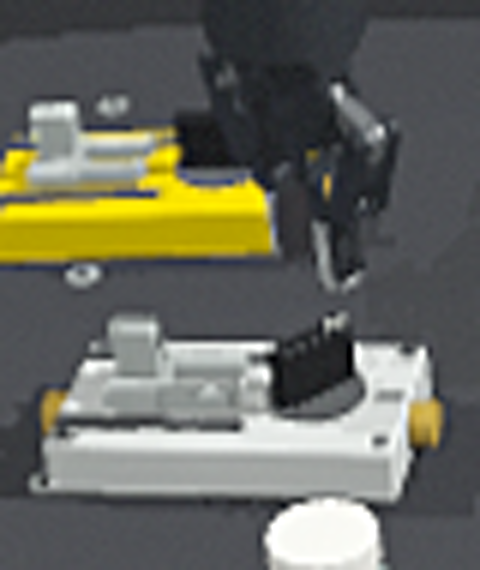

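```bash
python3 -m creep '{"translation": [[-0.3,-0.4,1.0],[-0.3,-0.4,1.0],[0,0,0.5],[0,0,0]], "twist": [0,0,0,0]}'
python3 - <<'E'
from go import *
plan([524.5,-222,43],36)
s=optics.read_camera("scene")
crop(s,155,170,80,95,6,"c_s.png")
E
```

```text
time_s: 3.35
tool_pos: [528.6, -225.2, 82.7]
tcp_rot: [0.448, 0.894, 0.008, 0.01]
force: [0.0, 0.1, -0.0]
width: 32.3
t 3.35 pos [ 528.6 -225.2   82.7] jaw 36.74 tilt 1.41 F [ 0.   0.1 -0. ] w 32.3 q [ 0.01  0.56  0.45  1.93 -0.38  0.71  1.32]
1 rows [[0.54, -0.22, 3.96]] tw 0.74
```

View pics/c_s.png

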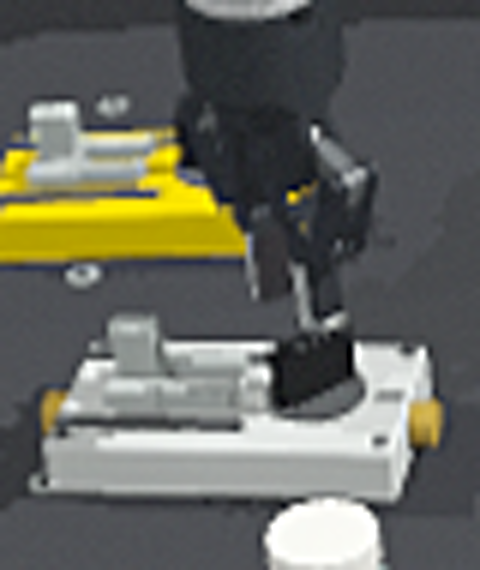

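```bash
P='from go import *
plan([524.5,-222,43],36)'; python3 -m creep '{"translation": [[0,0,0]], "twist": [0]}' >/dev/null; python3 -c "$P";python3 -m creep '{"translation": [[0,0,0],[0,0,0]], "twist": [0,0]}' >/dev/null; python3 -c "$P"
```

```text
t 3.5 pos [ 528.8 -225.8   83.2] jaw 36.71 tilt 1.44 F [ 0.3 -0.1 -0. ] w 31.8 q [ 0.01  0.56  0.45  1.93 -0.38  0.71  1.32]
1 rows [[0.6, -0.21, 4.01]] tw 0.71
t 3.7 pos [ 529.1 -226.    83.6] jaw 36.69 tilt 1.48 F [-0.9 -0.1  0.8] w 32.0 q [ 0.01  0.56  0.45  1.93 -0.38  0.71  1.32]
1 rows [[0.64, -0.22, 4.05]] tw 0.69
```

```bash
P='from go import *
plan([524.5,-222,43],36)'; python3 -m creep '{"translation": [[0.3,-0.1,0.5],[0.3,-0.1,1.0],[0,0,1.0]], "twist": [0.7,0,0]}' >/dev/null; python3 -c "$P"
```

```text
t 4.0 pos [ 525.3 -222.1   58.4] jaw 35.96 tilt 1.66 F [-0.8  0.6 -0.3] w 32.4 q [ 0.02  0.59  0.43  1.96 -0.41  0.66  1.33]
1 rows [[0.07, -0.1, 1.54]] tw -0.04
```

```bash
P='from go import *
plan([524.5,-222,43],36)'; python3 -m creep '{"translation": [[0.1,-0.1,0.7],[0,0,0.6],[0,0,0]], "twist": [0,0,0]}' >/dev/null; python3 -c "$P"
python3 - <<'E'
from go import *
s=optics.read_camera("scene");c=optics.read_camera("top")
a=lambda c,x,y,w,h,f: cv2.resize(c["img"][y:y+h,x:x+w,::-1],None,fx=f,fy=f,interpolation=cv2.INTER_CUBIC)
cv2.imwrite("pics/d.png",np.hstack([a(s,180,190,55,65,7),a(c,330,190,55,65,7)]))
E
```

```text
t 4.3 pos [ 522.5 -220.9   41.6] jaw 35.96 tilt 1.43 F [-0.8  0.2  0.4] w 32.4 q [ 0.03  0.61  0.41  1.96 -0.42  0.63  1.34]
1 rows [[-0.21, 0.1, -0.14]] tw -0.04
```

View pics/d.png

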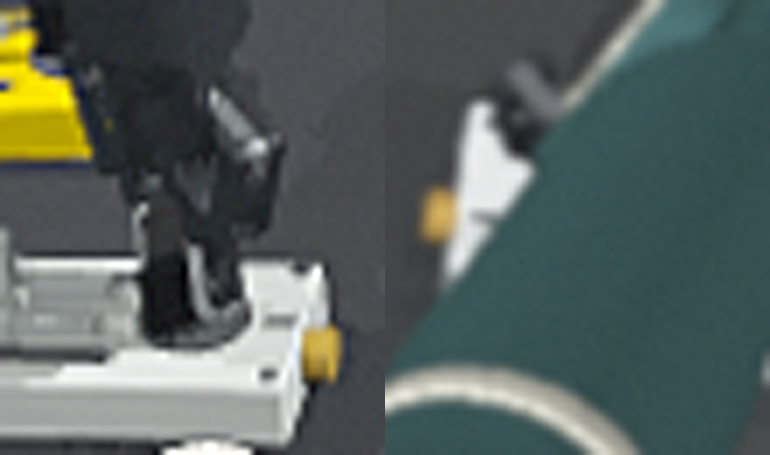

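```bash
P='from go import *
plan([524.5,-222,43],36);print(status.state()["moment"])'; python3 -m creep '{"translation": [[-0.1,0.1,-0.1],[0,0,0],[0,0,0],[0,0,0]], "twist": [0,0,0,0]}' -1 >/dev/null; python3 -c "$P"
```

```text
t 4.8 pos [ 525.3 -221.4   44.2] jaw 36.01 tilt 1.56 F [ 0.7 -0.  -2.7] w 11.0 q [ 0.03  0.61  0.41  1.96 -0.42  0.63  1.34]
1 rows [[0.0, -0.11, 0.12]] tw 0.01
[-0.22562928  0.21531774 -0.06058898]
```

```bash
P='from go import *
plan([525,-221.7,43],-10.3);print(status.state()["moment"])'; python3 -m creep '{"translation": [[0,0,0],[0,0,0],[0,0,0]], "twist": [5,6,6]}' -1 >/dev/null; python3 -c "$P"
```

```text
t 5.1 pos [ 525.6 -221.3   44.3] jaw 18.54 tilt 1.6 F [ 2.1  0.8 -3.3] w 10.7 q [-0.03  0.63  0.49  1.96 -0.5   0.65  1.1 ]
4 rows [[-0.0, -0.02, 0.03], [-0.01, -0.02, 0.03], [-0.01, -0.02, 0.03], [-0.01, -0.02, 0.03]] tw 7.21
[-0.27485829  0.22100717  0.01879535]
```

```bash
P='from go import *
plan([525,-221.7,43],-10.3);print(status.state()["moment"])'; python3 -m creep '{"translation": [[0,0,0],[0,0,0],[0,0,0],[0,0,0],[0,0,0]], "twist": [6,6,6,6,4]}' -1 >/dev/null; python3 -c "$P"
```

```text
t 5.6 pos [ 526.2 -221.3   44.3] jaw -10.44 tilt 1.6 F [ 0.5 -0.2 -1.2] w 11.0 q [-0.12  0.66  0.62  1.97 -0.62  0.68  0.7 ]
1 rows [[-0.06, -0.11, 0.12]] tw -0.14
[-0.37916235  0.33140742  0.08092714]
```

```bash
P='from go import *
plan([510,-310,130],-10.3)'; python3 -m creep '{"translation": [[0,0,0],[0,0,0],[0,0,-1],[0,0,-2],[0,0,-3],[0,0,-3]], "twist": [0,0,0,0,0,0]}' -0.25 >/dev/null; python3 -c "$P"
```

```text
t 6.2 pos [ 521.  -221.3  135.7] jaw -10.21 tilt 1.23 F [ 0.6  0.3 -0.2] w 32.0 q [-0.22  0.52  0.74  1.94 -0.48  0.84  0.6 ]
2 rows [[-4.46, 0.24, 0.26], [-4.46, 0.24, 0.26]] tw 0.05
```

```bash
P='from go import *
plan([510,-310,130],-10.3)'; python3 -m creep '{"translation": [[-3.0,0.1,0],[-3.0,0.1,0],[-3.0,0.1,0],[0,0,0]], "twist": [0,0,0,0]}' -0.25 >/dev/null; python3 -c "$P"
python3 - <<'E'
from go import *
s=optics.read_camera("scene");c=optics.read_camera("top")
crop(s,155,200,80,65,10,"e_s.png"); crop(c,325,185,90,70,8,"e_t.png")
E
```

```text
t 6.6 pos [ 511.7 -314.1  144.5] jaw -9.79 tilt 1.98 F [-0.5  0.   0.3] w 32.4 q [-0.04  0.56  0.73  1.86 -0.5   0.88  0.76]
1 rows [[0.37, -0.28, 1.45]] tw 0.51
```

View pics/e_s.png

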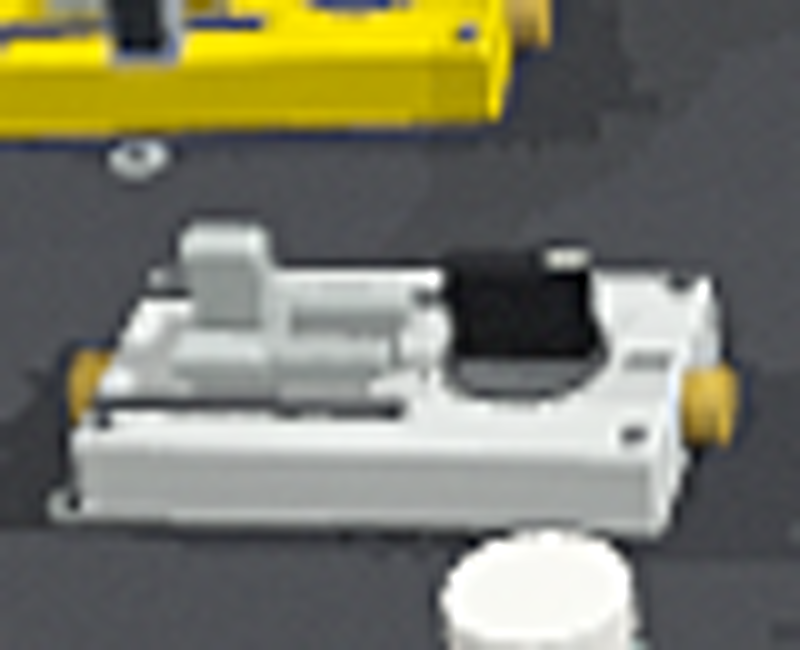

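View pics/e_t.png

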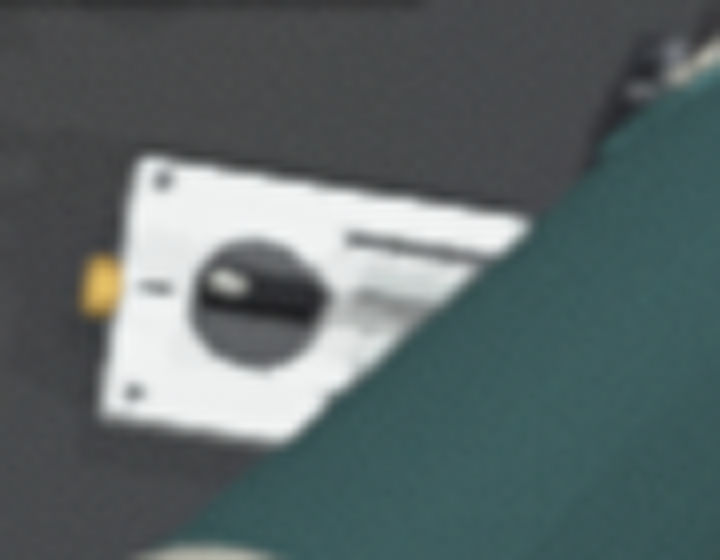

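```bash
cat > knob.py <<'E'
from fit import *
import sys
def run(tag,reg=(518.5,-260.8,-0.181),ks=(0,)):
    s=optics.read_camera("scene");c=optics.read_camera("top"); out=[]
    for cam,x0,y0,f in((c,340,205,12),(s,190,215,12)):
      for k in ks:
        im=cv2.resize(cam["img"][y0:y0+45,x0:x0+50,::-1],None,fx=f,fy=f,interpolation=cv2.INTER_CUBIC)
        ax=W(reg,[[0,40,0]])[0]
        B=W([ax[0],ax[1],reg[2]+k],[[a,b,z] for z in(33,66) for a,b in((6,22),(6,-22),(-6,-22),(-6,22))])
        q=((proj(cam,B)-[x0,y0]+.5)*f-.5)
        for i in(0,1): cv2.polylines(im,[np.int32(q[4*i:4*i+4])],True,((0,0,255),(0,255,0))[i],1)
        m=((proj(cam,W(reg,[[0,72,30],[0,82,30],[48,88,30],[-48,88,30]]))-[x0,y0]+.5)*f-.5)
        cv2.line(im,*[tuple(map(int,v)) for v in m[:2]],(255,0,255),1);cv2.line(im,*[tuple(map(int,v)) for v in m[2:]],(255,255,0),1)
        out.append(im)
    h=len(ks); cv2.imwrite("pics/"+tag,cv2.resize(np.vstack([np.hstack(out[:h]),np.hstack(out[h:])]),None,fx=.55 if h>1 else .55,fy=.55))
E
python3 -c "
from knob import *
run('k1.png',ks=(0,0.08))"
```

```text
(no output)
```

View pics/k1.png

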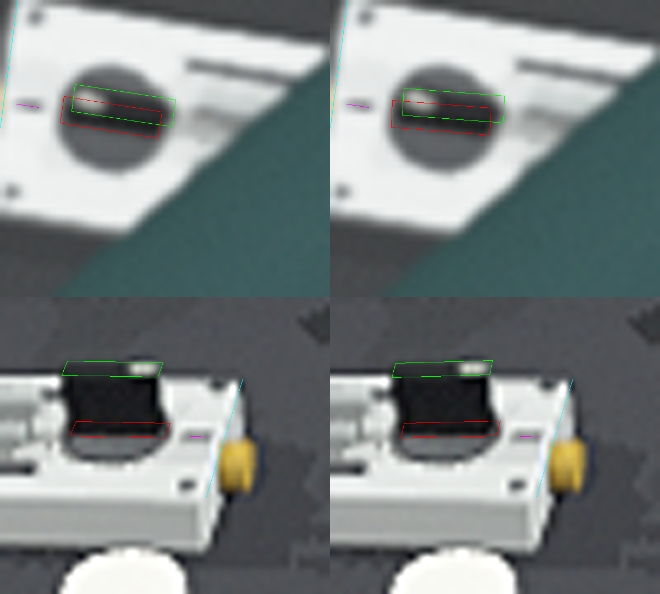

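Run:
```python
from fit import *
c=optics.read_camera("top"); x0,y0,f=345,213,24
im=cv2.resize(c["img"][y0:y0+22,x0:x0+28,::-1],None,fx=f,fy=f,interpolation=cv2.INTER_LANCZOS4)
im=cv2.convertScaleAbs(im,alpha=1.6); cv2.imwrite("pics/k2.png",im)
```

```text
(no output)
```

View pics/k2.png

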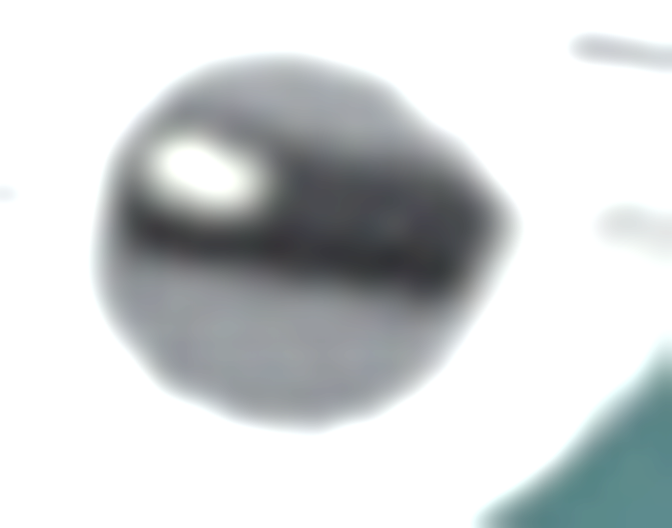

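Run:
```python
from fit import *
s=optics.read_camera("scene")
reg=(518.5,-260.8,-0.181)
for t in (0,4,8):
    q=(proj(s,W(reg,[[6,-62+t,57],[6,-38+t,57],[6,-62+t,72],[6,-38+t,72],[-6,-62+t,72],[-6,-38+t,72]]))-[155,200]+.5)*10
    print(t,q.round(0).tolist(),W(reg,[[0,-50+t,62]]))
```

```text
0 [[185.0, 290.0], [264.0, 291.0], [178.0, 247.0], [257.0, 249.0], [189.0, 226.0], [267.0, 227.0]] [[ 509.49933363 -309.98320857   62.        ]]
4 [[198.0, 290.0], [277.0, 291.0], [191.0, 248.0], [270.0, 249.0], [202.0, 226.0], [280.0, 227.0]] [[ 510.21938694 -306.04855188   62.        ]]
8 [[211.0, 290.0], [290.0, 292.0], [204.0, 248.0], [283.0, 249.0], [215.0, 226.0], [293.0, 228.0]] [[ 510.93944025 -302.1138952    62.        ]]
```

```bash
P='from go import *
plan([510,-309,46],-10.3)'; python3 -m creep '{"translation": [[0.3,-0.2,1.5],[0.1,0,2],[0,0,1.5],[0,0,0]], "twist": [0.5,0,0,0]}' -0.25 >/dev/null; python3 -c "$P"
```

```text
t 7.3 pos [ 514.6 -298.    88.3] jaw -9.63 tilt 1.88 F [0.3 0.6 0.2] w 32.0 q [-0.02  0.63  0.67  1.9  -0.57  0.79  0.8 ]
1 rows [[-1.22, -0.4, 4.2]] tw 0.67
```

```bash
P='from go import *
plan([510,-309,46],-10.3)'; python3 -m creep '{"translation": [[-0.6,-0.2,0.5],[-0.6,-0.2,0.7],[0,0,0.5],[0,0,0]], "twist": [0.7,0,0,0]}' -0.25 >/dev/null; python3 -c "$P"
```

```text
t 7.7 pos [ 508.5 -310.3   69.5] jaw -10.41 tilt 1.84 F [ 0.   0.5 -0.4] w 32.0 q [ 0.02  0.66  0.65  1.9  -0.6   0.76  0.83]
1 rows [[0.12, 0.05, 2.36]] tw -0.11
```

```bash
P='from go import *
plan([510,-309,46],-10.3)'; python3 -m creep '{"translation": [[0.1,0.1,1.0],[0.1,0.1,1.0],[0,0,0.3],[0,0,0]], "twist": [0,0,0,0]}' -0.25 >/dev/null; python3 -c "$P"
python3 - <<'E'
from go import *
s=optics.read_camera("scene")
crop(s,155,190,80,65,10,"f_s.png")
E
```

```text
t 8.1 pos [ 512.4 -308.5   45.1] jaw -10.42 tilt 1.91 F [ 0.4  0.8 -0.5] w 31.9 q [ 0.04  0.69  0.62  1.9  -0.63  0.73  0.85]
1 rows [[-0.09, -0.22, -0.1]] tw -0.12
```

View pics/f_s.png

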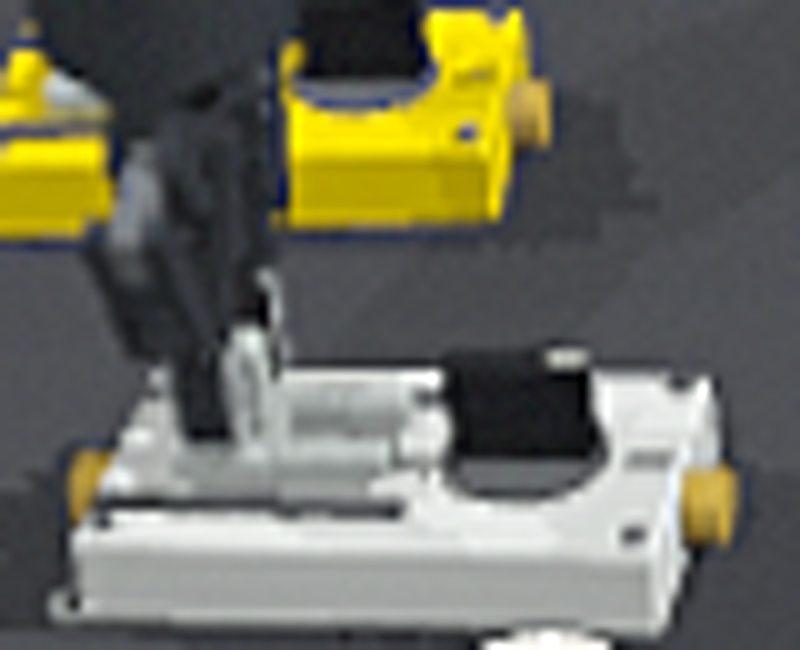

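```bash
P='from go import *
plan([519,-260,46],-10.3)'; python3 -m creep '{"translation": [[0,-0.1,0],[0,0,0],[0,0,0],[0,0,0]], "twist": [0,0,0,0]}' -1 >/dev/null; python3 -c "$P"
```

```text
t 8.55 pos [ 510.4 -308.2   45.5] jaw -10.4 tilt 1.82 F [ 1.  -0.8 -1.4] w 11.2 q [ 0.04  0.69  0.62  1.9  -0.63  0.73  0.85]
2 rows [[2.45, -0.01, 0.01], [2.45, -0.01, 0.01]] tw -0.05
```

```bash
P='from go import *
plan([519,-260,46],-10.3)'; python3 -m creep '{"translation": [[0.7,0,0],[0.8,0,0],[0.8,0,0],[0.8,0,0]], "twist": [0,0,0,0]}' -1 >/dev/null; python3 -c "$P";python3 -m creep '{"translation": [[0.6,0,0],[0.6,0,0],[0.6,0,0]], "twist": [0,0,0]}' -1 >/dev/null; python3 -c "$P"
```

```text
t 8.95 pos [ 516.1 -277.6   45.6] jaw -10.49 tilt 1.78 F [ 2.4 -2.4 -3.7] w 11.0 q [-0.02  0.68  0.62  1.93 -0.63  0.71  0.8 ]
1 rows [[1.78, -0.03, -0.03]] tw -0.19
t 9.25 pos [ 519.2 -260.9   45.8] jaw -10.47 tilt 1.77 F [  0.7 -21.1 -12.5] w 10.7 q [-0.06  0.67  0.63  1.94 -0.63  0.7   0.77]
1 rows [[0.08, -0.04, -0.02]] tw -0.17
```

```bash
P='from go import *
plan([519,-260,46],-10.3)'; python3 -m creep '{"translation": [[0.3,0,0],[0.3,0,0],[0.3,0,0]], "twist": [0,0,0]}' -1 >/dev/null; python3 -c "$P"
python3 - <<'E'
from go import *
s=optics.read_camera("scene")
crop(s,155,190,80,65,10,"g_s.png")
E
```

```text
t 9.55 pos [ 519.1 -261.3   45.7] jaw -10.83 tilt 2.11 F [  2.5 -10.3  -8.4] w 10.6 q [-0.08  0.67  0.64  1.95 -0.62  0.68  0.75]
1 rows [[0.12, -0.04, -0.03]] tw -0.53
```

View pics/g_s.png

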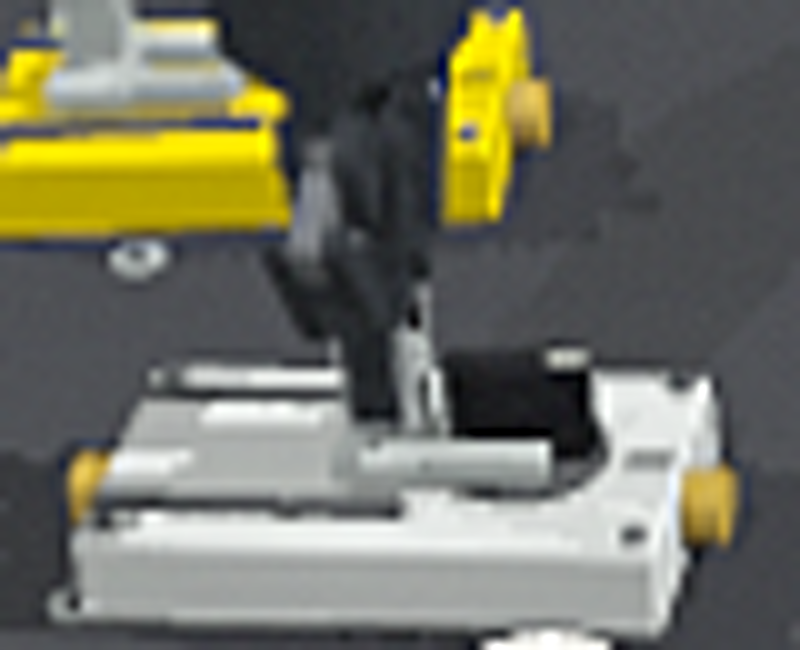

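```bash
python3 - <<'E'
from fit import *
s=optics.read_camera("scene")
reg=(518.5,-260.8,-0.181)
for t in (46,48,50):
    print(t,((proj(s,W(reg,[[19,t,42],[19,t,34]]))-[155,190]+.5)*10).round(0).tolist())
E
python3 -m creep '{"translation": [[0.4,0,0],[0.4,0,0]], "twist": [0.4,0]}' -1 >/dev/null;python3 -c 'from go import *
plan([519,-260,46],-10.3)'
```

```text
46 [[537.0, 462.0], [539.0, 485.0]]
48 [[543.0, 463.0], [546.0, 485.0]]
50 [[550.0, 463.0], [553.0, 485.0]]
t 9.85 pos [ 519.1 -261.4   45.8] jaw -11.43 tilt 2.6 F [  2.9 -13.7 -10.2] w 10.9 q [-0.09  0.67  0.65  1.96 -0.62  0.67  0.74]
1 rows [[0.14, -0.03, -0.02]] tw -1.13
```

```bash
sed -i 's/print(n,"rows"/print("toolz",M[:,2].round(4)); print(n,"rows"/' go.py; python3 -m creep '{"translation": [[0,0,0],[0,0,0],[0,0,-1],[0,0,-2],[0,0,-2],[0,0,-2]], "twist": [0,0,0,0,0,0]}' -0.2 >/dev/null;python3 -c 'from go import *
plan([519,-260,110],-10.3)'
python3 - <<'E'
from knob import *
run('k3.png')
E
```

```text
t 10.45 pos [ 516.5 -255.6  118.6] jaw -11.41 tilt 2.32 F [0.2 0.5 0.5] w 34.0 q [-0.17  0.56  0.75  1.94 -0.52  0.8   0.66]
toolz [ 0.0308 -0.0262 -0.9992]
1 rows [[-0.36, 0.3, 0.87]] tw -1.11
```

View pics/k3.png

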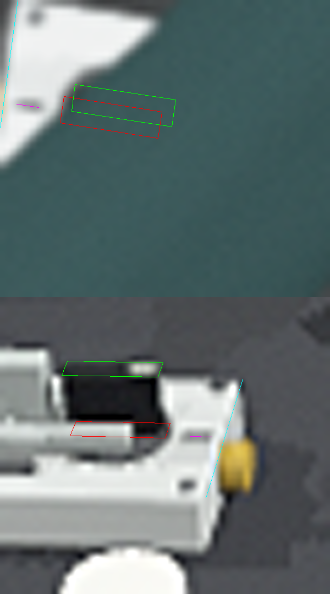

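```bash
python3 - <<'E'
from fit import *
c=optics.read_camera("top");s=optics.read_camera("scene")
b=(468.4,236.8,0.12)
q=conv([(268,567),(262,465)],165,205)
for z in(103,107,111): print(z,back(c,q,z).round(1).tolist())
for a in(0.0,0.05,0.1):
    P=W(b,[[55-L*np.cos(a),y,97.5+L*np.sin(a)+2.5] for L,y in((146,0),(110,0),(110,48),(110,-48))]);print(a,P[:2].round(1).tolist(),((proj(s,P)-[320,170]+.5)*8).round(0).tolist())
E
python3 -c 'from go import *
plan([389,227,180],-83.1)'
```

```text
103 [[378.7, 227.9, 103.0], [413.2, 230.3, 103.0]]
107 [[378.5, 227.1, 107.0], [412.9, 229.6, 107.0]]
111 [[378.4, 226.4, 111.0], [412.6, 228.8, 111.0]]
0.0 [[378.1, 225.9, 100.0], [413.8, 230.2, 100.0]] [[196.0, 96.0], [226.0, 136.0], [338.0, 121.0], [112.0, 151.0]]
0.05 [[378.2, 225.9, 107.3], [413.9, 230.2, 105.5]] [[197.0, 80.0], [226.0, 124.0], [339.0, 109.0], [112.0, 139.0]]
0.1 [[378.8, 226.0, 114.6], [414.3, 230.3, 111.0]] [[198.0, 65.0], [227.0, 112.0], [340.0, 97.0], [113.0, 128.0]]
t 10.65 pos [ 516.8 -255.7  117.8] jaw -11.39 tilt 2.38 F [-0.5  0.9 -0.8] w 34.3 q [-0.17  0.56  0.75  1.94 -0.52  0.79  0.66]
toolz [ 0.032  -0.0264 -0.9991]
12 rows [[3.72, -1.82, -0.66], [3.51, -2.2, -0.66], [3.26, -2.55, -0.66], [2.98, -2.88, -0.66], [2.66, -3.17, -0.66], [2.32, -3.43, -0.66], [1.95, -3.65, -0.66], [1.56, -3.84, -0.66], [1.15, -3.98, -0.66], [0.73, -4.08, -0.66], [0.3, -4.13, -0.66], [-0.13, -4.14, -0.66]] tw 5.98
```

```bash
python3 -m creep '{"translation": [[0,0,-3],[0,0,-3],[3.7,-1.8,0],[3.5,-2.2,0],[3.3,-2.5,0],[3,-2.9,0],[2.7,-3.2,0],[2.3,-3.4,0],[2,-3.6,0],[1.6,-3.8,0],[1.2,-4,0],[0.7,-4,0],[0,0,0]], "twist": [0,0,6,6,6,6,6,6,6,6,6,6,0]}' 0 >/dev/null;python3 -c 'from go import *
plan([390,227.4,160],-83.1)'
```

```text
t 11.95 pos [410.8 165.5 159.2] jaw -73.98 tilt 1.84 F [ 0.2 -0.7 -0.1] w 42.3 q [-1.48  0.43  1.23  2.21 -0.51  0.84 -1.22]
toolz [ 0.0188 -0.0261 -0.9995]
2 rows [[-0.14, -3.26, -0.14], [-0.4, -3.24, -0.14]] tw 4.56
```

```bash
python3 -m creep '{"translation": [[0,0,-0.5],[0,0,-0.5],[0,0,-0.5],[0,0,0],[0,0,0],[0,0,0],[0,0,0],[0,0,0],[0,0,0],[0,0,0]], "twist": [-8.5,-8.5,-8.5,-8.5,-8.5,-8.5,-8.5,-8.5,-8.5,-8.5]}' 0 >/dev/null;python3 -c 'from go import *
plan([390,227.4,160],-83.1)'
```

```text
t 12.95 pos [405.  162.6 169.6] jaw 11.85 tilt 2.13 F [0.4 0.  0.3] w 42.9 q [-1.24  0.25  0.87  2.2  -0.21  0.8  -0.03]
toolz [ 0.01   -0.0358 -0.9993]
11 rows [[0.61, -0.01, 0.06], [0.6, 0.07, 0.06], [0.59, 0.15, 0.06], [0.56, 0.23, 0.06], [0.53, 0.3, 0.06], [0.48, 0.37, 0.06], [0.43, 0.43, 0.06], [0.37, 0.48, 0.06], [0.3, 0.53, 0.06], [0.22, 0.56, 0.06], [0.15, 0.59, 0.06]] tw -7.73
```

```bash
python3 -m creep '{"translation": [[0.6,0,0],[0.6,0.1,0],[0.6,0.1,0],[0.6,0.2,0],[0.5,0.3,0],[0.5,0.4,0],[0.4,0.4,0],[0.4,0.5,0],[0.3,0.5,0],[0.2,0.6,0],[0.2,0.6,0],[0,0,0]], "twist": [-7.7,-7.7,-7.7,-7.7,-7.7,-7.7,-7.7,-7.7,-7.7,-7.7,-7.7,0]}' 0 >/dev/null;python3 -c 'from go import *
plan([390,227.4,160],-83.1)'
```

```text
t 14.15 pos [382.6 220.5 161.2] jaw 100.26 tilt 2.5 F [-0.4  0.  -0. ] w 42.3 q [-1.08  0.24  0.52  2.17 -0.11  0.79  1.26]
toolz [-0.0019 -0.0435 -0.9991]
1 rows [[-0.85, 0.55, 0.09]] tw 3.36
```

```bash
python3 -m creep '{"translation": [[-0.4,0.3,1],[-0.2,0.2,1.5],[0,0,1],[0,0,0]], "twist": [1.7,1.6,0,0]}' 0 >/dev/null;python3 -c 'from go import *
plan([388.5,227.2,89],-83.1)'
python3 - <<'E'
from go import *
s=optics.read_camera("scene");c=optics.read_camera("top")
a=lambda c,x,y,w,h,f: cv2.resize(c["img"][y:y+h,x:x+w,::-1],None,fx=f,fy=f,interpolation=cv2.INTER_CUBIC)
cv2.imwrite("pics/h.png",np.hstack([a(s,320,150,65,80,6),a(c,160,210,65,80,6)]))
E
```

```text
t 14.55 pos [388.2 223.1 122.7] jaw 96.03 tilt 2.58 F [ 0.1 -0.3 -0.2] w 43.0 q [-1.06  0.32  0.51  2.18 -0.18  0.71  1.25]
toolz [-0.0028 -0.0449 -0.999 ]
1 rows [[-0.1, 0.55, 3.35]] tw -0.87
```

View pics/h.png

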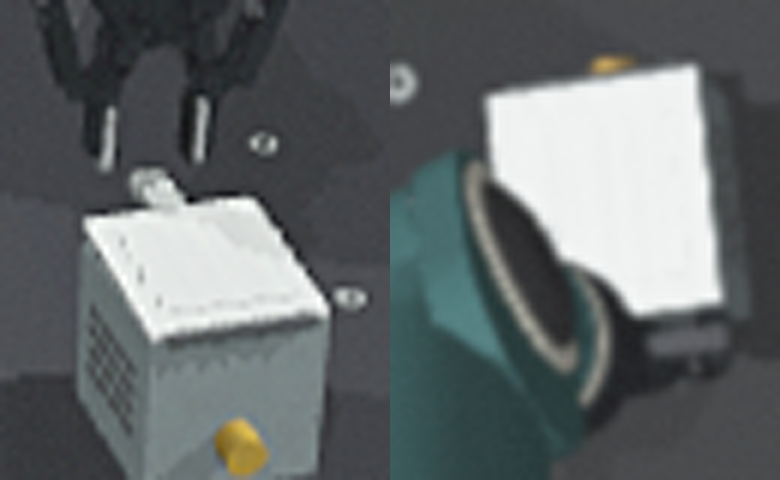

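```bash
python3 -m creep '{"translation": [[0,0.3,0.3],[0,0.3,1],[0,0,1],[0,0,1],[0,0,0]], "twist": [0,0,-0.5,0,0]}' 0 >/dev/null;python3 -c 'from go import *
plan([388.5,227.2,89],-83.1)'
```

```text
t 15.15 pos [388.6 229.4  88.8] jaw 96.61 tilt 2.37 F [-0.5  0.4  0.1] w 42.7 q [-1.03  0.39  0.47  2.19 -0.24  0.63  1.3 ]
toolz [ 2.000e-04 -4.130e-02 -9.991e-01]
1 rows [[0.03, -0.22, -0.01]] tw -0.29
```

Close on the tab, then use the flap's sideways stiffness to take out the accumulated tilt.

```bash
python3 -m creep '{"translation": [[0,-0.2,0],[0,0,0],[0,0,0],[0,0,0]], "twist": [0,0,0,0]}' -1 >/dev/null;python3 -c 'from go import *
plan([388.5,227.2,89],-83.1)';  python3 -m creep '{"translation": [[0,-0.3,0],[0,-0.3,0],[0,-0.3,0]], "twist": [0,0,0]}' -1 >/dev/null;python3 -c 'from go import *
plan([388.5,227.2,89],-83.1)'
python3 - <<'E'
from go import *
s=optics.read_camera("scene")
crop(s,320,150,65,80,6,"i.png")
E
```

```text
t 15.55 pos [388.6 226.4  88.5] jaw 96.61 tilt 2.45 F [ 0.3 -0.4 -1.5] w 18.8 q [-1.02  0.39  0.47  2.2  -0.24  0.63  1.3 ]
toolz [-6.000e-04 -4.270e-02 -9.991e-01]
1 rows [[0.0, 0.08, -0.05]] tw -0.29
t 15.85 pos [388.9 226.3  90.1] jaw 96.92 tilt 1.77 F [-1.6  8.1 -3.8] w 18.8 q [-1.01  0.39  0.46  2.2  -0.25  0.62  1.32]
toolz [ 0.0014 -0.0309 -0.9995]
1 rows [[0.03, 0.1, 0.1]] tw 0.02
```

View pics/i.png

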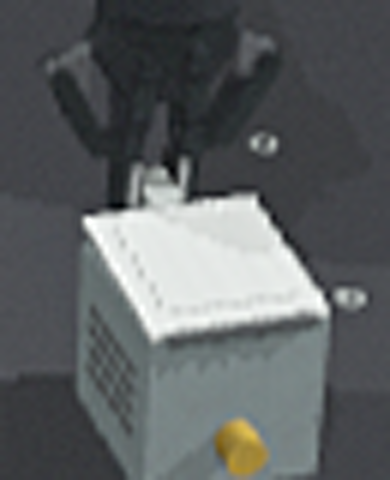

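The trick works (tilt down from 2.45° to 1.77°, with only about 8 N). I'll repeat it.

```bash
python3 -m creep '{"translation": [[0,-0.4,0],[0,-0.4,0],[0,-0.4,0],[0,-0.4,0],[0,-0.4,0]], "twist": [0,0,0,0,0]}' -1 >/dev/null;python3 -c 'from go import *
plan([388.5,227.2,89],-83.1)'
```

```text
t 16.4 pos [389.3 226.7  92.8] jaw 97.55 tilt 0.41 F [-1.7 12.3 -5.4] w 18.9 q [-0.99  0.37  0.45  2.21 -0.26  0.61  1.36]
toolz [ 0.0048 -0.0054 -1.    ]
1 rows [[0.07, 0.06, 0.38]] tw 0.65
```

```bash
cat > flap.py <<'E'
from go import *
def flap(n=5,dth=0.12):
    st=status.state();M=Ro.from_quat(st["tcp_rot"]).as_matrix();g=st["tool_pos"]-18.7*M[:,2]
    bx=np.array([np.cos(.12),np.sin(.12)]);by=np.array([-bx[1],bx[0]]);d=g[:2]-[523,243.4]
    u,v,h=d@bx,d@by,g[2]-97.5
    R=np.hypot(u,h);th=np.arctan2(h,-u);print("t",st["time_s"],"R",R.round(1),"th",th.round(3),"v",v.round(1),"F",st["force"].round(1),"w",round(st["width"],1),"tilt",M[:,2].round(3),"jaw",np.degrees(np.arctan2(M[1,1],M[0,1])).round(1),st["joints"].round(2))
    rows=[];p=np.array([u,h])
    for i in range(n):
        t=th+dth*(i+1);q=134.5*np.array([-np.cos(t),np.sin(t)]);dd=q-p;p=q
        w=np.array([*(dd[0]*bx-v*by/n),dd[1]]);rows.append((M.T@w/10).round(2).tolist())
    print(rows)
E
python3 -c 'from flap import *
flap()'
```

```text
t 16.4 R 135.6 th 0.104 v -0.4 F [-1.7 12.3 -5.4] w 18.9 tilt [ 0.005 -0.005 -1.   ] jaw 97.6 [-0.99  0.37  0.45  2.21 -0.26  0.61  1.36]
[[-0.38, -0.01, -1.58], [-0.46, -0.01, -1.55], [-0.64, -0.01, -1.48], [-0.81, -0.01, -1.39], [-0.97, -0.01, -1.29]]
```

```bash
python3 -m creep '{"translation": [[-0.3,0,-1.6],[-0.5,0,-1.6],[-0.6,0,-1.5],[-0.8,0,-1.4]], "twist": [0,0,0,0]}' -1 >/dev/null;python3 -c 'from flap import *
flap()'
```

```text
t 16.8 R 136.2 th 0.581 v 0.0 F [  5.    2.9 -10.7] w 18.5 tilt [ 0.003 -0.008 -1.   ] jaw 97.5 [-1.02  0.29  0.5   2.13 -0.19  0.77  1.3 ]
[[-1.11, -0.02, -1.2], [-1.12, -0.02, -1.17], [-1.25, -0.02, -1.02], [-1.36, -0.02, -0.87], [-1.45, -0.02, -0.7]]
```

```bash
python3 -m creep '{"translation": [[-1.0,0,-1.3],[-1.1,0,-1.2],[-1.2,0,-1.0],[-1.4,0,-0.9]], "twist": [0,0,0,0]}' -1 >/dev/null;python3 -c 'from flap import *
flap()'
```

```text
t 17.2 R 136.8 th 1.028 v 0.2 F [ -0.7   1.3 -10.6] w 19.0 tilt [-0.006 -0.011 -1.   ] jaw 97.5 [-0.99  0.3   0.52  2.   -0.18  0.9   1.33]
[[-1.54, -0.02, -0.56], [-1.5, -0.02, -0.58], [-1.56, -0.02, -0.4], [-1.6, -0.02, -0.21], [-1.61, -0.02, -0.02]]
```

```bash
python3 -m creep '{"translation": [[-1.5,0,-0.6],[-1.5,0,-0.6],[-1.6,0,-0.4],[-1.6,0,-0.2]], "twist": [0,0,0,0]}' -1 >/dev/null;python3 -c 'from flap import *
flap()'
```

```text
t 17.6 R 134.9 th 1.432 v 0.5 F [-5.1 -1.1  7.6] w 18.4 tilt [-0.036 -0.015 -0.999] jaw 97.5 [-0.92  0.38  0.52  1.85 -0.22  1.01  1.4 ]
[[-1.61, -0.03, -0.14], [-1.61, -0.03, 0.01], [-1.6, -0.03, 0.2], [-1.57, -0.02, 0.39], [-1.51, -0.02, 0.57]]
```

```bash
python3 -m creep '{"translation": [[-1.6,0,-0.1],[-1.6,0,0.1],[-0.6,0,0.1],[0,0,0]], "twist": [0,0,0,0]}' -1 >/dev/null;python3 -c 'from flap import *
flap()'
python3 - <<'E'
from go import *
s=optics.read_camera("scene");c=optics.read_camera("top")
a=lambda c,x,y,w,h,f: cv2.resize(c["img"][y:y+h,x:x+w,::-1],None,fx=f,fy=f,interpolation=cv2.INTER_CUBIC)
cv2.imwrite("pics/j.png",np.hstack([a(s,310,130,75,100,5),a(c,155,180,75,100,5)]))
E
```

```text
t 18.0 R 134.2 th 1.692 v 0.5 F [-0.4 -0.2 -1.4] w 18.9 tilt [-0.05  -0.014 -0.999] jaw 97.4 [-0.87  0.44  0.52  1.76 -0.25  1.06  1.44]
[[-1.6, -0.02, 0.18], [-1.56, -0.02, 0.4], [-1.5, -0.02, 0.58], [-1.42, -0.02, 0.76], [-1.32, -0.02, 0.92]]
```

View pics/j.png

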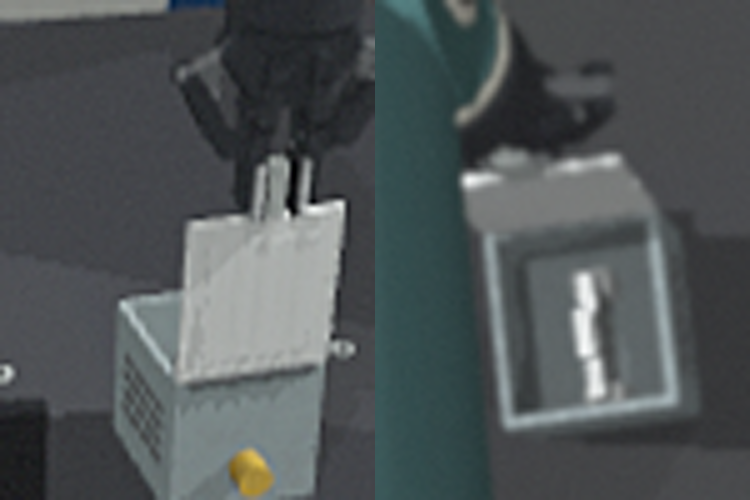

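```bash
python3 -m creep '{"translation": [[0,0,0],[0,0,0],[0,0,-1.5],[0,0,-2.5],[0,0,-2],[0,0,0]], "twist": [0,0,0,0,0,0]}' -0.1 >/dev/null
python3 - <<'E'
from go import *
from fit import W
b=(468.4,236.8,0.12)
t=W(b,[[-20,-45.5,75]])[0];print(t)
plan([t[0],t[1],130],-83.1)
E
```

```text
[453.99073271 189.23296292  75.        ]
t 18.7 pos [541.6 246.2 277.2] jaw 97.46 tilt 2.68 F [ 0.3 -0.2 -0.1] w 38.6 q [-0.89  0.38  0.54  1.69 -0.21  1.18  1.41]
toolz [-0.0446 -0.0143 -0.9989]
5 rows [[1.75, -0.88, 3.03], [1.75, -0.88, 3.03], [1.74, -0.89, 3.03], [1.74, -0.89, 3.03], [1.74, -0.89, 3.03]] tw 0.11
```

```bash
python3 -m creep '{"translation": [[3,-1.5,0],[3,-1.5,0],[2.5,-1.4,0],[0,0,3],[0,0,4],[0,0,3],[0,0,0]], "twist": [0,0,0,0,0,0,0]}' -0.25 >/dev/null
python3 - <<'E'
from go import *
plan([454,189.2,100],-83.1)
s=optics.read_camera("scene");c=optics.read_camera("top")
a=lambda c,x,y,w,h,f: cv2.resize(c["img"][y:y+h,x:x+w,::-1],None,fx=f,fy=f,interpolation=cv2.INTER_CUBIC)
cv2.imwrite("pics/k.png",np.hstack([a(s,310,130,75,100,5),a(c,155,180,75,100,5)]))
E
```

```text
t 19.4 pos [457.5 189.2 182.3] jaw 97.53 tilt 2.1 F [-0.4 -1.5  0.3] w 32.2 q [-0.9   0.31  0.53  2.02 -0.21  0.9   1.45]
toolz [-0.0358 -0.0082 -0.9993]
2 rows [[0.02, 0.03, 4.12], [0.03, 0.03, 4.12]] tw 0.32
```

View pics/k.png

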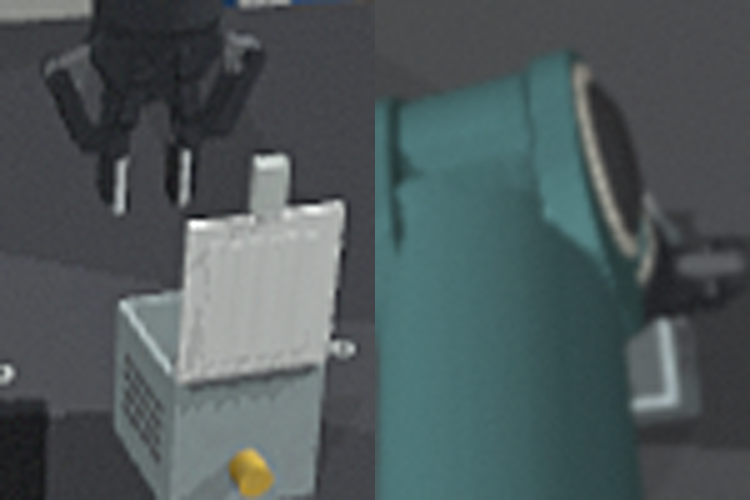

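```bash
python3 -m creep '{"translation": [[0,0,2],[0,0,2.5],[0,0,2],[0,0,1],[0,0,0]], "twist": [0,0,0,0,0]}' -0.25 >/dev/null
python3 - <<'E'
from go import *
plan([454,189.2,100],-83.1)
s=optics.read_camera("scene");crop(s,310,150,75,80,7,"l.png")
E
```

```text
t 20.0 pos [466.3 194.1 117.8] jaw 97.59 tilt 0.87 F [ 0.4 -0.3 -0.6] w 31.7 q [-0.85  0.41  0.49  2.06 -0.3   0.74  1.53]
toolz [-0.0145  0.0048 -0.9999]
1 rows [[1.26, -0.34, 1.8]] tw 0.69
```

View pics/l.png

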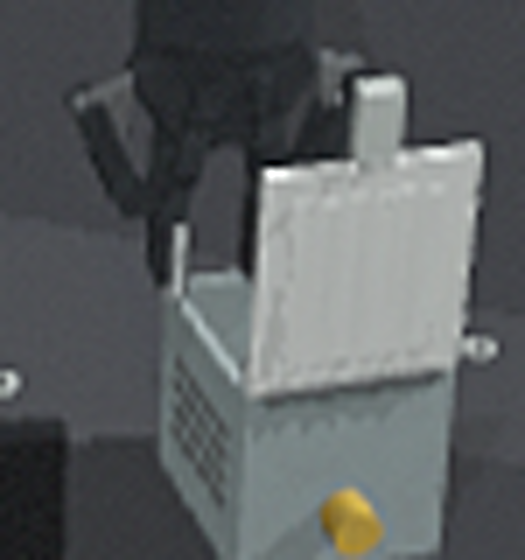

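Run:
```python
from go import *
from fit import W
c=optics.read_camera("top"); b=(468.4,236.8,0.12)
print(back(c,[[198.2,246.6],[198,234],[199,259]],75).round(1).tolist(), W(b,[[-8,0,75],[27,0,0],[-43,0,0]]).round(1).tolist())
plan([460.5,235.8,105],-83.1)
```

```text
[[460.2, 233.6, 75.0], [495.8, 234.6, 75.0], [425.4, 231.0, 75.0]] [[460.5, 235.8, 75.0], [495.2, 240.0, 0.0], [425.7, 231.7, 0.0]]
t 20.1 pos [467.  194.3 118.8] jaw 97.58 tilt 0.81 F [0.1 0.6 0.4] w 31.9 q [-0.85  0.41  0.49  2.06 -0.3   0.74  1.53]
toolz [-0.0128  0.0059 -0.9999]
1 rows [[0.08, 4.19, 1.41]] tw 0.68
```

```bash
python3 -m creep '{"translation": [[0,1.4,0],[0,1.4,0],[0,1.3,0],[0,0,0],[0,0,0]], "twist": [0.6,0,0,0,0]}' -0.25 >/dev/null
python3 - <<'E'
from go import *
plan([460.5,235.3,80],-83.1)
s=optics.read_camera("scene");c=optics.read_camera("top")
a=lambda c,x,y,w,h,f: cv2.resize(c["img"][y:y+h,x:x+w,::-1],None,fx=f,fy=f,interpolation=cv2.INTER_CUBIC)
cv2.imwrite("pics/m.png",np.hstack([a(s,310,130,75,100,5),a(c,155,180,75,100,5)]))
E
```

```text
t 20.6 pos [464.5 238.8 123.8] jaw 97.02 tilt 0.7 F [-0.5 -0.8 -0.4] w 31.9 q [-0.92  0.42  0.48  2.03 -0.3   0.76  1.44]
toolz [-0.0064  0.0105 -0.9999]
1 rows [[0.41, -0.35, 4.37]] tw 0.12
```

View pics/m.png

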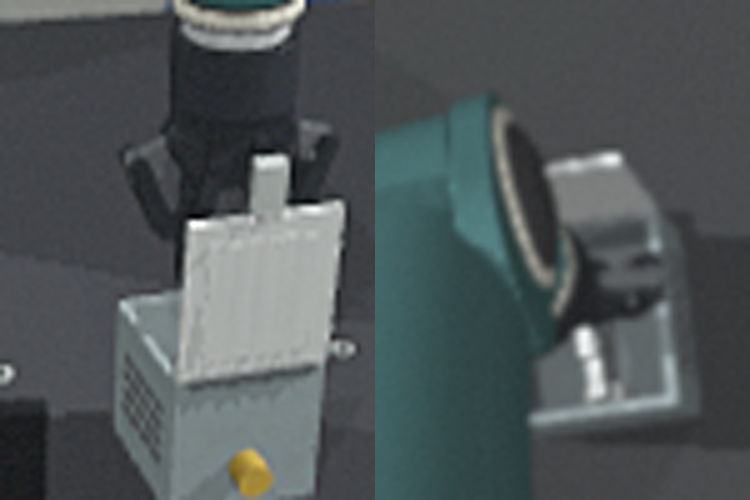

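Well placed. I descend in small steps, watching the force.

```bash
P='from go import *
plan([460.5,235.3,61.5],-83.1)'; python3 -m creep '{"translation": [[0.3,-0.3,0.5],[0.2,-0.2,1],[0,0,1],[0,0,0.5],[0,0,0]], "twist": [0,0,0,0,0]}' -0.25 >/dev/null; python3 -c "$P"
```

```text
t 21.2 pos [458.9 230.2  90.1] jaw 96.8 tilt 0.69 F [0.2 0.3 0.5] w 32.1 q [-0.89  0.47  0.46  2.06 -0.34  0.69  1.48]
toolz [-0.0085  0.0086 -0.9999]
1 rows [[-0.24, 0.46, 2.86]] tw -0.1
```

```bash
P='from go import *
plan([460.5,235.3,61.5],-83.1)'; python3 -m creep '{"translation": [[-0.2,0.4,0],[0,0,0.8],[0,0,0.8],[0,0,0]], "twist": [0,0,0,0]}' -0.25 >/dev/null; python3 -c "$P"
```

```text
t 21.6 pos [460.8 235.2  72.7] jaw 96.81 tilt 0.68 F [-0.   0.  -0.1] w 32.1 q [-0.88  0.5   0.44  2.06 -0.36  0.65  1.49]
toolz [-0.0081  0.0087 -0.9999]
1 rows [[0.02, 0.0, 1.12]] tw -0.09
```

```bash
P='from go import *
plan([460.5,235.3,61.5],-83.1)'; python3 -m creep '{"translation": [[0,0,0.6],[0,0,0.5],[0,0,0]], "twist": [0,0,0]}' -0.25 >/dev/null; python3 -c "$P";  python3 -m creep '{"translation": [[0,0,0],[0,0,0],[0,0,0],[0,0,0]], "twist": [0,0,0,0]}' -1 >/dev/null; python3 -c "$P"
```

```text
t 21.9 pos [460.6 235.3  60.6] jaw 96.81 tilt 0.68 F [ 0.6 -0.1 -0.4] w 32.7 q [-0.87  0.53  0.42  2.06 -0.38  0.63  1.5 ]
toolz [-0.0083  0.0085 -0.9999]
1 rows [[0.01, 0.0, -0.09]] tw -0.09
t 22.3 pos [460.7 235.3  60.7] jaw 96.81 tilt 0.69 F [ 0.8 -0.  -1.2] w 7.0 q [-0.87  0.53  0.42  2.06 -0.38  0.63  1.5 ]
toolz [-0.0082  0.0088 -0.9999]
1 rows [[0.02, -0.0, -0.08]] tw -0.09
```

```bash
P='from go import *
plan([460.5,235.3,180],-83.1)'; python3 -m creep '{"translation": [[0,0,-0.7],[0,0,-1],[0,0,-1],[0,0,-1]], "twist": [0,0,0,0]}' -1 >/dev/null; python3 -c "$P"
```

```text
t 22.7 pos [460.2 234.3  99.7] jaw 96.79 tilt 0.72 F [-0.2  0.3 -1.2] w 7.1 q [-0.91  0.46  0.47  2.05 -0.33  0.71  1.46]
toolz [-0.0102  0.0072 -0.9999]
2 rows [[0.01, 0.08, -4.02], [0.01, 0.08, -4.02]] tw -0.06
```

```bash
P='from go import *
plan([460.5,235.3,220],-83.1)'; python3 -m creep '{"translation": [[0,0,-1.5],[0,0,-1.5],[0,0,-1.5],[0,0,-1.5],[0,0,-1.5],[0,0,-1.5],[0,0,-1.5],[0,0,-1.5],[0,0,0]], "twist": [0,0,0,0,0,0,0,0,0]}' -1 >/dev/null; python3 -c "$P"
python3 - <<'E'
from go import *
s=optics.read_camera("scene");c=optics.read_camera("top")
a=lambda c,x,y,w,h,f: cv2.resize(c["img"][y:y+h,x:x+w,::-1],None,fx=f,fy=f,interpolation=cv2.INTER_CUBIC)
cv2.imwrite("pics/n.png",np.hstack([a(s,310,130,75,100,5),a(c,155,180,75,100,5)]))
E
```

```text
t 23.6 pos [462.4 233.  234.2] jaw 96.7 tilt 0.83 F [-0.7 -0.3 -1.4] w 6.5 q [-0.99  0.25  0.55  1.95 -0.18  0.98  1.33]
toolz [-0.0028  0.0142 -0.9999]
1 rows [[0.16, 0.23, 1.42]] tw -0.2
```

View pics/n.png

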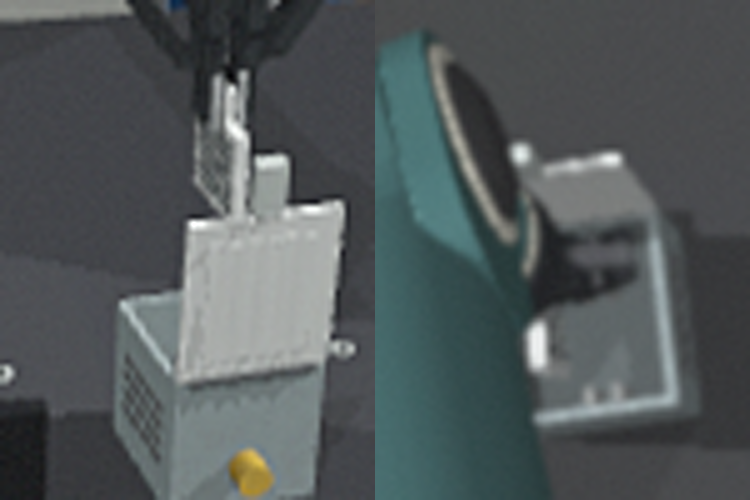

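```bash
python3 -m creep '{"translation": [[0,-2,0],[0,-3,0],[0,-3,0],[0,-3,0],[0,-3,0],[0,0,0]], "twist": [0,0,0,0,0,0]}' -1 >/dev/null; python3 -c "
from go import *
plan([560,10,200],-2.3)"
```

```text
t 24.3 pos [474.   88.9 225.2] jaw 96.95 tilt 0.91 F [ 0.  -0.1 -1.7] w 7.0 q [-0.8   0.21  0.63  2.03 -0.16  0.96  1.61]
toolz [-0.0139  0.0075 -0.9999]
11 rows [[-0.69, -0.81, 0.21], [-0.58, -0.89, 0.21], [-0.46, -0.96, 0.21], [-0.34, -1.01, 0.21], [-0.21, -1.04, 0.21], [-0.07, -1.06, 0.21], [0.07, -1.06, 0.21], [0.2, -1.05, 0.21], [0.33, -1.01, 0.21], [0.46, -0.96, 0.21], [0.58, -0.89, 0.21]] tw -7.34
```

```bash
python3 -c "
from go import *
st=status.state();R=Ro.from_quat(st['tcp_rot']);d=np.array([86,-79,-20.])/13
print([(( R*Ro.from_euler('z',7.6*i,degrees=True)).as_matrix().T@d/10).round(1).tolist() for i in range(13)])"
```

```text
[[-0.6, -0.7, 0.1], [-0.7, -0.6, 0.1], [-0.7, -0.5, 0.1], [-0.8, -0.4, 0.1], [-0.9, -0.3, 0.1], [-0.9, -0.2, 0.1], [-0.9, -0.1, 0.1], [-0.9, 0.1, 0.1], [-0.9, 0.2, 0.1], [-0.9, 0.3, 0.1], [-0.8, 0.4, 0.1], [-0.7, 0.5, 0.1], [-0.7, 0.6, 0.1]]
```

```bash
python3 -m creep '{"translation": [[-0.6,-0.7,0.1],[-0.7,-0.6,0.1],[-0.7,-0.5,0.1],[-0.8,-0.4,0.1],[-0.9,-0.3,0.1],[-0.9,-0.2,0.1],[-0.9,-0.1,0.1]], "twist": [7.6,7.6,7.6,7.6,7.6,7.6,7.6]}' -1 >/dev/null; python3 -c "
from go import *
plan([560,10,200],-2.3)"
```

```text
t 25.0 pos [516.4  46.3 211. ] jaw 41.79 tilt 1.47 F [ 1.6 -0.  -2.5] w 7.2 q [-0.81  0.35  0.82  1.97 -0.31  0.98  0.89]
toolz [-0.0249  0.0063 -0.9997]
6 rows [[-0.94, 0.14, 0.16], [-0.91, 0.26, 0.16], [-0.87, 0.38, 0.16], [-0.82, 0.48, 0.16], [-0.75, 0.58, 0.16], [-0.67, 0.68, 0.16]] tw 7.35
```

```bash
python3 -m creep '{"translation": [[-0.9,0.1,0.1],[-0.9,0.3,0.1],[-0.9,0.4,0.1],[-0.8,0.5,0.1],[-0.7,0.6,0.1],[-0.7,0.7,0.1],[0,0,0]], "twist": [7.3,7.3,7.3,7.3,7.3,7.3,0]}' -1 >/dev/null; python3 -c "
from go import *
plan([560,10,160],-2.3)"
```

```text
t 25.7 pos [558.2  13.  196.4] jaw -3.72 tilt 2.07 F [-0.3 -0.1 -1.9] w 6.9 q [-0.81  0.52  0.97  1.88 -0.49  1.05  0.31]
toolz [-0.036   0.0026 -0.9993]
1 rows [[-0.29, 0.34, 3.63]] tw -1.42
```

```bash
python3 -m creep '{"translation": [[-0.2,0.2,1.5],[0,0,1.5],[0,0,1.5],[0,0,0.5],[0,0,0]], "twist": [-1.4,0,0,0,0]}' -1 >/dev/null; python3 -c "
from go import *
plan([590,11,142.7],-2.3)
s=optics.read_camera('scene');c=optics.read_camera('top')
crop(c,235,140,85,90,6,'o_t.png');crop(s,240,170,90,90,6,'o_s.png')"
```

```text
t 26.2 pos [555.5  14.3 141.2] jaw -1.63 tilt 2.38 F [ 0.2  0.1 -1.9] w 7.0 q [-0.75  0.58  0.9   1.92 -0.56  0.95  0.4 ]
toolz [-0.0414  0.0033 -0.9991]
1 rows [[-0.23, 3.45, -0.3]] tw 0.67
```

View pics/o_t.png

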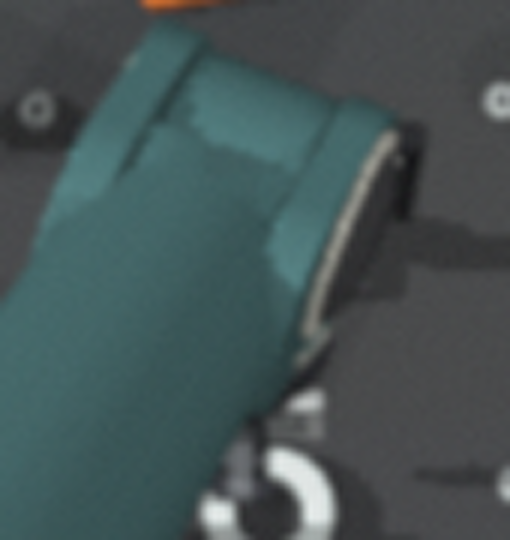

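View pics/o_s.png

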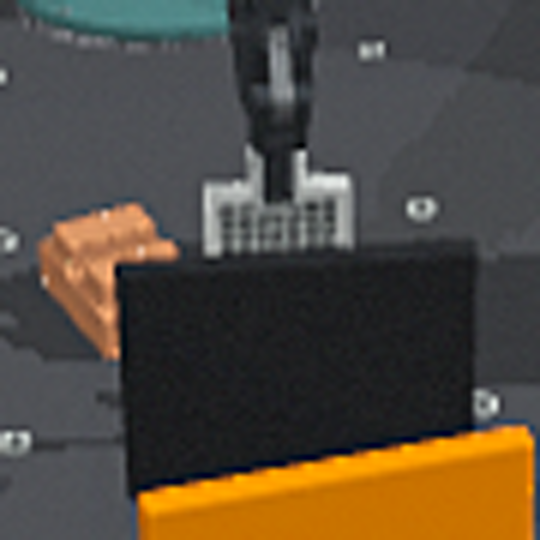

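Run:
```python
from fit import *
np.set_printoptions(precision=2,suppress=True)
c=optics.read_camera("top"); s=optics.read_camera("scene")
T=conv([(97,115),(562,124),(120,210),(547,214),(100,80),(568,90)],235,150)
S=conv([(118,266),(476,242),(130,495)],240,170,6)
oT=(c,[[0,80,180],[0,-80,180],[0,80,55],[0,-80,55],[14,80,180],[14,-80,180]],T)
oS=(s,[[14,-80,180],[14,80,180],[14,-80,55]],S)
for o in ([oT],[oS],[oT,oS]):
    p,e=fit(o,[660,10,0]);print(p,e.tolist())
im=cv2.imread("pics/top0.png")[145:205,230:320]; im=cv2.resize(im,None,fx=8,fy=8,interpolation=cv2.INTER_CUBIC)
q=(proj(c,W(p,oT[1]))-[230,145]+.5)*8
for a in q: cv2.circle(im,tuple(map(int,a)),3,(0,0,255),1)
q=(proj(c,W(p,[[-25,60,0],[-25,-60,0],[-25,60,10],[-25,-60,10]]))-[230,145]+.5)*8
for a in q: cv2.circle(im,tuple(map(int,a)),3,(0,255,0),1)
cv2.imwrite("pics/p.png",cv2.convertScaleAbs(im,alpha=1.8))
```

```text
[663.12  10.28  -0.04] [[-0.8505761182213973, 0.07488254924905391], [1.1221575181779144, 0.041141220722863636], [-0.34291965624865384, 0.41354628177299446], [0.7384660215669214, 0.8982913607414673], [-1.048378952210669, -0.602260849865246], [0.4132282449701279, -0.7614156721255085]]
[656.95  11.45  -0.03] [[-0.3878528564637804, -0.17234923582080341], [0.39938150259780514, -0.10643301889024315], [-0.00935522315074877, 0.18755133449235473]]
[662.3   10.74  -0.04] [[-1.0179872703215267, 0.29283186493634616], [0.9592238298122311, 0.42093191113895045], [-0.4942917419362516, 0.6121409714328649], [0.590448910683051, 1.2443756871623748], [-1.2007272222431027, -0.38503708064959596], [0.265352226535299, -0.3830938743578258], [-0.6267263021930489, 0.6568467946611349], [0.46677043744455204, 1.214211163074026], [-0.2296148334113468, 1.0769111998989445]]
```

View pics/p.png

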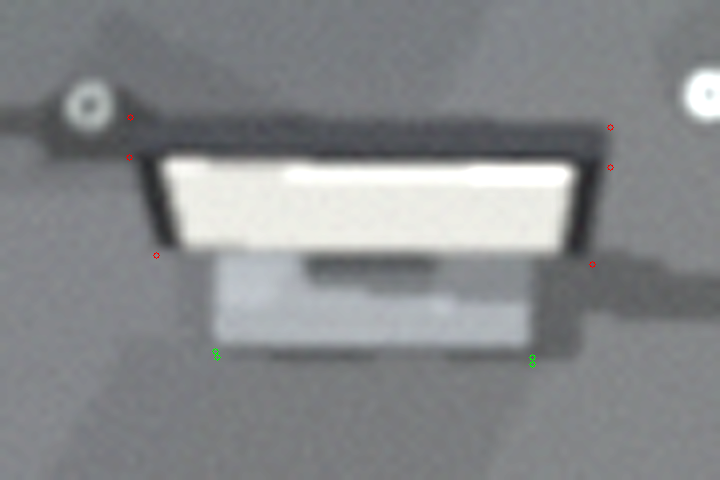

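```bash
python3 -m creep '{"translation": [[0,0,0],[0,0,0],[0,0,0],[0,0,0],[0,0,0],[0,0,0]], "twist": [0,0,0,0,0,0]}' -1 >/dev/null; python3 -c "
from go import *
plan([587.9,13.4,142.7],-2.1)"
```

```text
t 27.0 pos [558.   14.  144.5] jaw -1.65 tilt 2.02 F [ 0.8 -0.2 -1.8] w 7.1 q [-0.75  0.58  0.9   1.92 -0.56  0.95  0.4 ]
toolz [-0.035   0.0045 -0.9994]
1 rows [[0.02, 3.0, 0.08]] tw 0.45
```

```bash
python3 -m creep '{"translation": [[0,0,0],[0,0,0],[0,0,0],[0,0,0],[0,0,0],[0,0,0],[0,0,0],[0,0,0],[0,0,0],[0,0,0],[0,0,0],[0,0,0],[0,0,0],[0,0,0],[0,0,0],[0,0,0],[0,0,0],[0,0,0]], "twist": [0,0,0,0,0,0,0,0,0,0,0,0,0,0,0,0,0,0]}' -1 >/dev/null; python3 -c "
from go import *
plan([587.9,13.4,142.7],-2.1)"
```

```text
t 28.8 pos [557.9  14.  144.4] jaw -1.65 tilt 2.03 F [-0.7 -0.7 -2.2] w 7.2 q [-0.75  0.58  0.9   1.92 -0.56  0.95  0.4 ]
toolz [-0.0352  0.0044 -0.9994]
1 rows [[0.03, 3.01, 0.07]] tw 0.45
```

```bash
P='from go import *
plan([587.9,13.4,142.7],-2.1)'; H='{"translation": [[0,0,0],[0,0,0],[0,0,0]], "twist": [0,0,0]}'; python3 -m creep '{"translation": [[0,-2,-1],[0,-2,-1],[0,-2,-1],[0,0,0],[0,0,0],[0,0,0]], "twist": [0,0,0,0,0,0]}' -1 >/dev/null; python3 -c "$P"; python3 -m creep '{"translation": [[0,2,1],[0,0,0],[0,0,0],[0,2,1],[0,0,0],[0,0,0]], "twist": [0,0,0,0,0,0]}' -1 >/dev/null; python3 -c "$P"
```

```text
t 29.4 pos [498.2  15.6 177. ] jaw -1.63 tilt 1.99 F [ 0.1 -0.2 -2.1] w 6.9 q [-0.89  0.43  1.    2.04 -0.45  0.94  0.33]
toolz [-0.0345  0.0041 -0.9994]
3 rows [[0.01, 3.03, 1.04], [0.02, 3.03, 1.04], [0.02, 3.03, 1.04]] tw 0.16
t 30.0 pos [538.7  13.6 154.1] jaw -1.68 tilt 2.11 F [ 0.8 -0.1 -2. ] w 6.9 q [-0.79  0.54  0.93  1.96 -0.53  0.95  0.38]
toolz [-0.0367  0.0018 -0.9993]
2 rows [[0.06, 2.48, 0.48], [0.07, 2.48, 0.48]] tw 0.21
```

```bash
P='from go import *
plan([587.9,13.4,142.7],-2.1)'; python3 -m creep '{"translation": [[3,0,0],[3,0,0],[3,0,0],[0,0,0],[0,0,0],[0,0,0]], "twist": [0,0,0,0,0,0]}' -1 >/dev/null; python3 -c "$P"; python3 -m creep '{"translation": [[-3,0,0],[0,0,0],[0,0,0],[-3,0,0],[0,0,0],[0,0,0],[-3,0,0],[0,0,0],[0,0,0]], "twist": [0,0,0,0,0,0,0,0,0]}' -1 >/dev/null; python3 -c "$P"
```

```text
t 30.6 pos [538.4 104.1 156. ] jaw -1.94 tilt 2.17 F [-0.2 -0.8 -1.3] w 6.8 q [-0.94  0.55  0.93  1.94 -0.54  0.97  0.22]
toolz [-0.0378  0.0024 -0.9993]
3 rows [[-2.97, 1.77, 0.37], [-2.96, 1.77, 0.37], [-2.96, 1.77, 0.37]] tw 0.05
t 31.5 pos [534.3   8.6 157. ] jaw -2.23 tilt 2.13 F [-0.4  0.6 -2.1] w 6.9 q [-0.79  0.53  0.94  1.97 -0.52  0.95  0.38]
toolz [-0.037   0.0031 -0.9993]
2 rows [[0.34, 2.7, 0.62], [0.34, 2.7, 0.62]] tw -0.07
```

```bash
P='from go import *
plan([587.9,13.4,142.7],-2.1)'; python3 -m creep '{"translation": [[0,0,0],[0,0,0],[0,0,0],[0,0,0],[0,0,0],[0,0,0],[0,0,0]], "twist": [-8.5,-8.5,-8.5,-8.5,0,0,0]}' -1 >/dev/null; python3 -c "$P"; python3 -m creep '{"translation": [[0,0,0],[0,0,0],[0,0,0],[0,0,0],[0,0,0],[0,0,0],[0,0,0],[0,0,0],[0,0,0],[0,0,0],[0,0,0],[0,0,0]], "twist": [8.5,0,0,8.5,0,0,8.5,0,0,8.5,0,0]}' -1 >/dev/null; python3 -c "$P"
```

```text
t 32.2 pos [534.2  13.  156.6] jaw 32.31 tilt 2.19 F [-0.5  0.5 -1.8] w 6.7 q [-0.7   0.47  0.79  1.96 -0.42  0.92  0.87]
toolz [-0.038   0.0027 -0.9993]
5 rows [[-0.57, 0.92, 0.24], [-0.46, 0.98, 0.24], [-0.34, 1.03, 0.24], [-0.21, 1.06, 0.24], [-0.08, 1.08, 0.24]] tw 6.88
t 33.4 pos [534.1  13.9 156.4] jaw -0.69 tilt 2.22 F [ 0.3  0.2 -1.4] w 7.0 q [-0.8   0.53  0.93  1.97 -0.52  0.95  0.39]
toolz [-0.0387  0.0021 -0.9993]
2 rows [[0.01, 2.72, 0.58], [0.04, 2.72, 0.58]] tw 0.71
```

```bash
P='from go import *
plan([587.9,13.4,142.7],-2.1)'; python3 -m creep '{"translation": [[0,0,-2],[0,0,0],[0,0,-2],[0,0,0],[0,0,-2],[0,0,0],[0,0,-2],[0,0,0],[0,0,0]], "twist": [0,0,0,0,0,0,0,0,0]}' -1 >/dev/null; python3 -c "$P"; python3 -m creep '{"translation": [[0,-2,2.5],[0,-2,2.5],[0,-2,2.5],[0,0,0],[0,0,0],[0,0,0]], "twist": [0,0,0,0,0,0]}' -1 >/dev/null; python3 -c "$P"
```

```text
t 34.3 pos [533.3  15.2 230.5] jaw 0.63 tilt 2.7 F [ 0.5  0.6 -1.5] w 7.0 q [-0.87  0.43  1.01  1.9  -0.4   1.09  0.32]
toolz [-0.047   0.0027 -0.9989]
3 rows [[-0.09, 1.96, 2.84], [-0.06, 1.96, 2.84], [-0.03, 1.96, 2.84]] tw 0.91
t 34.9 pos [464.2  14.5 149.9] jaw 0.81 tilt 3.06 F [-0.2  0.7 -2.1] w 7.4 q [-0.89  0.42  0.97  2.12 -0.45  0.88  0.38]
toolz [-0.0534 -0.001  -0.9986]
3 rows [[-0.1, 4.13, 0.02], [-0.03, 4.13, 0.02], [0.04, 4.13, 0.02]] tw 0.97
```

```bash
P='from go import *
plan([587.9,13.4,142.7],-2.1)'; python3 -m creep '{"translation": [[0,1.5,-0.2],[0,1.5,-0.2],[0,1.5,-0.2],[0,1.5,-0.2],[0,1.5,-0.2],[0,0,0],[0,0,0],[0,0,0]], "twist": [0.5,0.5,0,0,0,0,0,0]}' -1 >/dev/null; python3 -c "$P"
```

```text
t 35.7 pos [548.1  15.  158.2] jaw -0.01 tilt 2.62 F [ 0.1 -0.5 -2.2] w 6.7 q [-0.78  0.55  0.92  1.93 -0.52  0.98  0.39]
toolz [-0.0457 -0.0022 -0.999 ]
1 rows [[-0.16, 4.04, 1.37]] tw 2.09
```

```bash
P='from go import *
plan([587.9,13.4,142.7],-2.1)'; python3 -m creep '{"translation": [[0,-2.5,0],[0,0,0],[0,-2.5,0],[0,0,0],[0,-2.5,0],[0,0,0],[0,-2.5,0],[0,0,0],[0,0,0]], "twist": [0,0,0,0,0,0,0,0,0]}' -1 >/dev/null; python3 -c "$P"; python3 -m creep '{"translation": [[0,1,0],[0,1,0],[0,1,0],[0,1,0],[0,1,0],[0,1,0],[0,1,0],[0,1,0],[0,1,0],[0,1,0],[0,0,0],[0,0,0],[0,0,0]], "twist": [0.4,0.4,0.4,0.4,0.4,0,0,0,0,0,0,0,0]}' -1 >/dev/null; python3 -c "$P"
```

```text
t 36.6 pos [446.1  16.2 164. ] jaw 0.05 tilt 2.38 F [ 0.7  0.4 -1.6] w 6.5 q [-0.96  0.36  1.03  2.16 -0.4   0.87  0.32]
toolz [-0.0415  0.001  -0.9991]
4 rows [[-0.07, 3.56, 0.39], [-0.04, 3.57, 0.39], [-0.01, 3.57, 0.39], [0.03, 3.57, 0.39]] tw 0.54
t 37.9 pos [558.6  12.9 158.9] jaw -2.08 tilt 2.29 F [-0.7 -0.2 -1.2] w 7.1 q [-0.77  0.57  0.93  1.91 -0.53  0.98  0.37]
toolz [-0.0399 -0.0017 -0.9992]
1 rows [[0.16, 2.99, 1.5]] tw 0.02
```

```bash
P='from go import *
plan([587.9,13.4,142.7],-2.1)'; python3 -m creep '{"translation": [[0,-4,0],[0,0,0],[0,-4,0],[0,0,0],[0,0,0]], "twist": [0,0,0,0,0]}' -1 >/dev/null; python3 -c "$P"; python3 -m creep '{"translation": [[0,2,0],[0,2,0],[0,2,0],[0,2,0],[0,0,0],[0,0,0]], "twist": [0,0,0,0,0,0]}' -1 >/dev/null; python3 -c "$P"
```

```text
t 38.4 pos [472.1  15.9 160.8] jaw -2.15 tilt 2.6 F [ 0.6 -0.  -1.4] w 6.7 q [-0.91  0.42  1.    2.1  -0.45  0.9   0.32]
toolz [-4.54e-02 -3.00e-04 -9.99e-01]
3 rows [[0.06, 3.88, 0.43], [0.06, 3.88, 0.43], [0.06, 3.88, 0.43]] tw -0.02
t 39.0 pos [556.   13.9 157.5] jaw -2.02 tilt 2.6 F [-0.4 -0.3 -1. ] w 7.1 q [-0.77  0.57  0.92  1.91 -0.54  0.99  0.37]
toolz [-0.0454  0.0026 -0.999 ]
1 rows [[0.06, 3.25, 1.33]] tw 0.08
```

```bash
P='from go import *
plan([588,13.5,142.7],-2.1)'; python3 -m creep '{"translation": [[0,0.4,0.2],[0,0.4,0.2],[0,0.4,0.2],[0,0.4,0.2],[0,0.4,0.2],[0,0.4,0.2],[0,0,0],[0,0,0],[0,0,0]], "twist": [0,0,0,0,0,0,0,0,0]}' -1 >/dev/null; python3 -c "$P"
```

```text
t 39.9 pos [579.5  13.6 143. ] jaw -2.01 tilt 2.72 F [ 0.1 -0.7 -1. ] w 7.1 q [-0.72  0.62  0.89  1.86 -0.57  0.99  0.39]
toolz [-0.0473  0.004  -0.9989]
1 rows [[0.02, 0.85, -0.01]] tw 0.09
```

```bash
P='from go import *
plan([588,13.5,142.7],-2.1)'; python3 -m creep '{"translation": [[0,-0.2,-1.5],[0,0,-1.5],[0,0,-1.5],[0,0,-1.5],[0,0,-1.5],[0,0,-1.5],[0,0,0],[0,0,0],[0,0,0]], "twist": [0,0,0,0,0,0,0,0,0]}' -1 >/dev/null; python3 -c "$P";python3 -m creep '{"translation": [[0,0,1.5],[0,0,1.5],[0,0,1.5],[0,0,1.5],[0,0,1.5],[0,0,0],[0,0,0],[0,0,0]], "twist": [0,0,0,0,0,0,0,0]}' -1 >/dev/null; python3 -c "$P"
```

```text
t 40.8 pos [582.6  13.  243.9] jaw -2.03 tilt 2.48 F [-0.   0.1 -2.1] w 7.0 q [-0.8   0.51  0.99  1.77 -0.46  1.16  0.31]
toolz [-0.0429  0.006  -0.9991]
3 rows [[0.01, 0.33, 3.36], [0.01, 0.33, 3.36], [0.01, 0.33, 3.36]] tw 0.02
t 41.6 pos [575.8  13.3 157.4] jaw -2.08 tilt 2.99 F [-0.   0.2 -0.4] w 6.9 q [-0.74  0.6   0.91  1.86 -0.55  1.02  0.38]
toolz [-0.052   0.0035 -0.9986]
1 rows [[0.06, 1.3, 1.41]] tw 0.02
```

```bash
P='from go import *
plan([588,13.5,142.7],-2.1)'; python3 -m creep '{"translation": [[0,0,-1.5],[0,0,-1.5],[0,0,-1.5],[0,0,-1.5],[0,0,-1.5],[0,0,0],[0,0,0],[0,0,0]], "twist": [0,0,0,0,0,0,0,0]}' -1 >/dev/null; python3 -c "$P";python3 -m creep '{"translation": [[0,0.2,2],[0,0,0],[0,0.2,2],[0,0,0],[0,0.2,2],[0,0,0],[0,0.2,2],[0,0,0],[0,0,0],[0,0,0]], "twist": [0,0,0,0,0,0,0,0,0,0]}' -1 >/dev/null; python3 -c "$P"
```

```text
t 42.4 pos [582.3  12.6 243.9] jaw -2.08 tilt 2.5 F [-0.4  0.4 -1.1] w 7.2 q [-0.8   0.51  0.99  1.77 -0.46  1.16  0.31]
toolz [-0.0431  0.006  -0.9991]
3 rows [[0.02, 0.33, 3.36], [0.02, 0.33, 3.36], [0.02, 0.33, 3.36]] tw 0.01
t 43.4 pos [588.9  11.9 168. ] jaw -2.12 tilt 2.36 F [ 0.8  0.9 -2.3] w 6.9 q [-0.73  0.6   0.92  1.82 -0.55  1.04  0.37]
toolz [-0.0408  0.005  -0.9992]
1 rows [[0.14, 0.01, 2.53]] tw -0.02
```

```bash
P='from go import *
plan([588,13.5,142.7],-2.1)'; python3 -m creep '{"translation": [[0,-0.1,-1.5],[0,-0.1,-1.5],[0,-0.1,-1.5],[0,-0.1,-1.5],[0,-0.1,-1.5],[0,0,0],[0,0,0],[0,0,0]], "twist": [0,0,0,0,0,0,0,0]}' -1 >/dev/null; python3 -c "$P";python3 -m creep '{"translation": [[0,0,2],[0,0,0],[0,0,2],[0,0,0],[0,0,2],[0,0,0],[0,0,2],[0,0,0],[0,0,0],[0,0,0]], "twist": [0,0,0,0,0,0,0,0,0,0]}' -1 >/dev/null; python3 -c "$P"
```

```text
t 44.2 pos [588.5  11.2 255.1] jaw -2.14 tilt 1.95 F [-0.4 -0.2 -2.4] w 6.9 q [-0.79  0.5   1.    1.76 -0.45  1.17  0.3 ]
toolz [-0.0332  0.0075 -0.9994]
3 rows [[0.05, 0.11, 3.75], [0.05, 0.11, 3.75], [0.05, 0.11, 3.75]] tw -0.01
t 45.2 pos [589.   10.9 179.5] jaw -2.17 tilt 1.73 F [ 0.2 -0.5 -1.6] w 7.1 q [-0.74  0.58  0.93  1.82 -0.54  1.04  0.37]
toolz [-0.0297  0.0059 -0.9995]
1 rows [[0.24, 0.0, 3.68]] tw -0.07
```

```bash
P='from go import *
plan([588,13.5,142.7],-2.1)'; python3 -m creep '{"translation": [[0,-0.1,-1.5],[0,-0.1,-1.5],[0,-0.1,-1.5],[0,-0.1,-1.5],[0,-0.1,-1.5],[0,0,0],[0,0,0],[0,0,0]], "twist": [0,0,0,0,0,0,0,0]}' -1 >/dev/null; python3 -c "$P";python3 -m creep '{"translation": [[0,0,2],[0,0,0],[0,0,2],[0,0,0],[0,0,2],[0,0,0],[0,0,2],[0,0,0],[0,0,0],[0,0,0]], "twist": [0,0,0,0,0,0,0,0,0,0]}' -1 >/dev/null; python3 -c "$P"
```

```text
t 46.0 pos [587.9  10.  266.6] jaw -2.19 tilt 1.34 F [ 0.3 -0.2 -1.6] w 7.3 q [-0.81  0.48  1.01  1.75 -0.44  1.18  0.3 ]
toolz [-0.0218  0.0082 -0.9997]
3 rows [[0.09, 0.09, 4.13], [0.09, 0.09, 4.13], [0.09, 0.09, 4.13]] tw -0.03
t 47.0 pos [589.2   9.8 191. ] jaw -2.23 tilt 1.11 F [-0.2 -0.4 -0.9] w 7.1 q [-0.75  0.56  0.94  1.82 -0.53  1.05  0.36]
toolz [-0.0183  0.0067 -0.9998]
2 rows [[0.17, -0.02, 2.42], [0.17, -0.02, 2.42]] tw -0.06
```

```bash
P='from go import *
plan([587.4,13.5,142.7],-2.1)'; python3 -m creep '{"translation": [[0.1,0,2],[0,0,0],[0.1,0,2],[0,0,0],[0.1,0,1],[0,0,0],[0,0,0],[0,0,0]], "twist": [0,0,0,0,0,0,0,0]}' -1 >/dev/null; python3 -c "$P
s=optics.read_camera('scene');c=optics.read_camera('top')
crop(c,235,140,85,90,6,'q_t.png');crop(s,240,170,90,90,6,'q_s.png')"
```

```text
t 47.8 pos [594.4  12.4 149.6] jaw -2.22 tilt 0.56 F [ 0.1 -0.3 -2.5] w 7.0 q [-0.72  0.62  0.89  1.85 -0.59  0.97  0.4 ]
toolz [-0.0051  0.0083 -1.    ]
1 rows [[0.07, -0.7, 0.69]] tw -0.12
```

View pics/q_t.png

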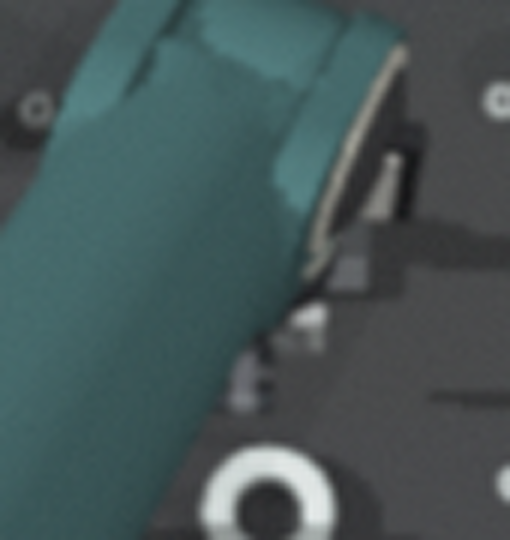

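View pics/q_s.png

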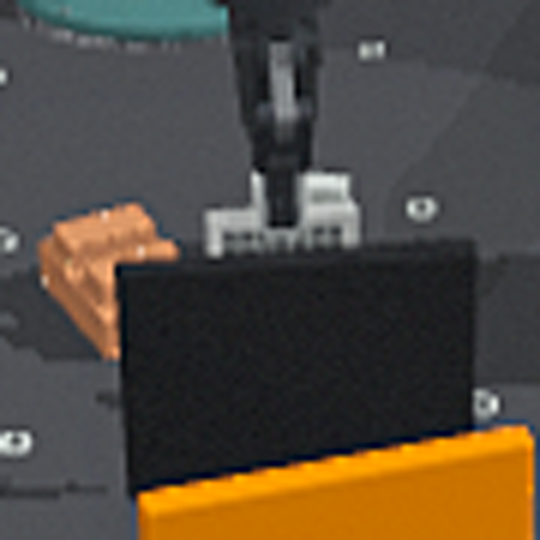

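```bash
P='from go import *
plan([587.1,13.4,142.7],-2.1)'; python3 -m creep '{"translation": [[0.1,-0.7,0.7],[0,0,0],[0,0,0],[0,0,0],[0,0,0]], "twist": [0,0,0,0,0]}' -1 >/dev/null; python3 -c "$P
from fit import W
st=status.state();M=Ro.from_quat(st['tcp_rot']).as_matrix();p=st['tool_pos']
L=lambda a,b,h:p+M@np.array([a,b,52.7-h])
print('mid',L(0,0,30))
s=optics.read_camera('scene');c=optics.read_camera('top')
v=(662.3,10.8,-.036)
for cam,x0,y0,n in((s,240,170,'r_s.png'),(c,235,140,'r_t.png')):
    im=cv2.resize(cam['img'][y0:y0+90,x0:x0+90,::-1],None,fx=6,fy=6,interpolation=cv2.INTER_CUBIC)
    d=lambda P,col:cv2.polylines(im,[np.int32((proj(cam,P)-[x0,y0]+.5)*6)],True,col,1)
    d([L(-35,-4,0),L(35,-4,0),L(35,-4,60),L(13,-4,60),L(13,-4,80),L(-13,-4,80),L(-13,-4,60),L(-35,-4,60)],(0,0,255))
    d(W(v,[[0,80,55],[0,-80,55],[0,-80,180],[0,80,180]]),(0,255,0)); d(W(v,[[14,80,55],[14,-80,55],[14,-80,180],[14,80,180]]),(255,255,0))
    cv2.imwrite('pics/'+n,im)"
```

```text
t 48.4 pos [586.6  13.8 142.2] jaw -2.23 tilt 0.57 F [-0.9 -0.3 -2.3] w 6.8 q [-0.73  0.61  0.89  1.87 -0.59  0.95  0.4 ]
toolz [-0.005   0.0086 -1.    ]
1 rows [[-0.04, 0.05, -0.05]] tw -0.13
mid [586.51628188  14.03235219 119.50340832]
```

View pics/r_s.png

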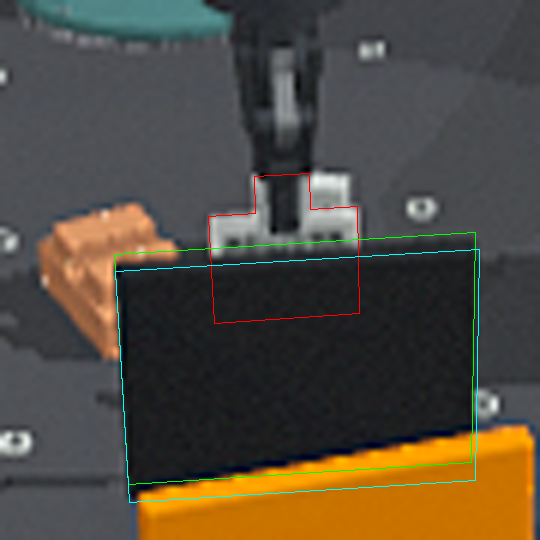

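View pics/r_t.png

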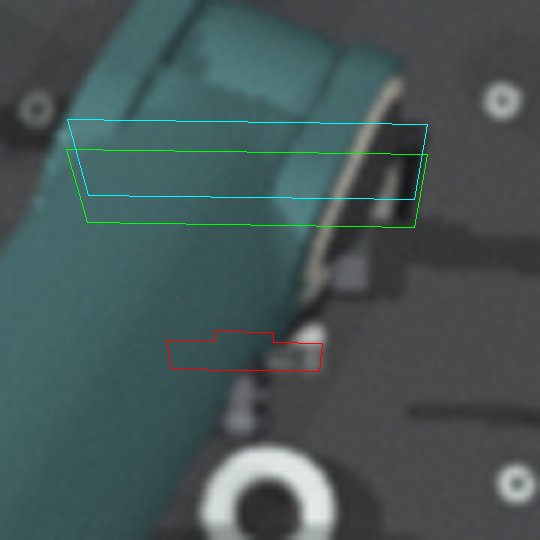

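```bash
P='from go import *
plan([584.1,13.4,142.7],-2.1)'; python3 -m creep '{"translation": [[0,-0.2,-0.1],[0,0,0],[0,0,0],[0,0,0]], "twist": [0,0,0,0]}' -1 >/dev/null; python3 -c "$P
s=optics.read_camera('scene');c=optics.read_camera('top')
cv2.imwrite('pics/z_s.png',s['img'][:,:,::-1]);cv2.imwrite('pics/z_t.png',c['img'][:,:,::-1])
crop(s,155,200,80,65,10,'z_r.png')"
```

```text
t 48.9 pos [584.7  13.8 143.5] jaw -2.23 tilt 0.55 F [ 0.3  0.1 -2.2] w 7.3 q [-0.73  0.61  0.89  1.88 -0.59  0.95  0.4 ]
toolz [-0.0046  0.0085 -1.    ]
1 rows [[-0.04, -0.06, 0.08]] tw -0.13
```

View pics/z_s.png

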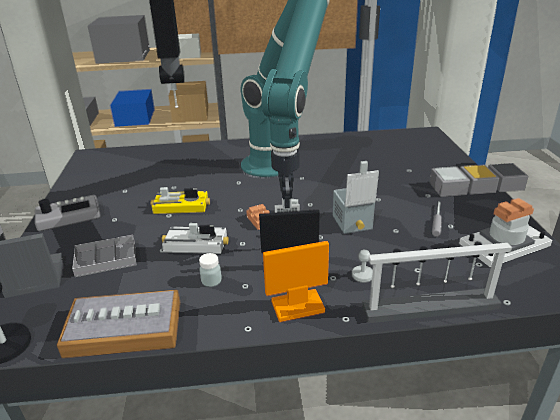

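View pics/z_t.png

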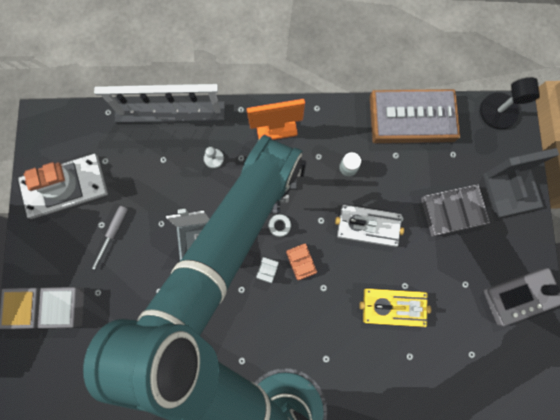

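View pics/z_r.png

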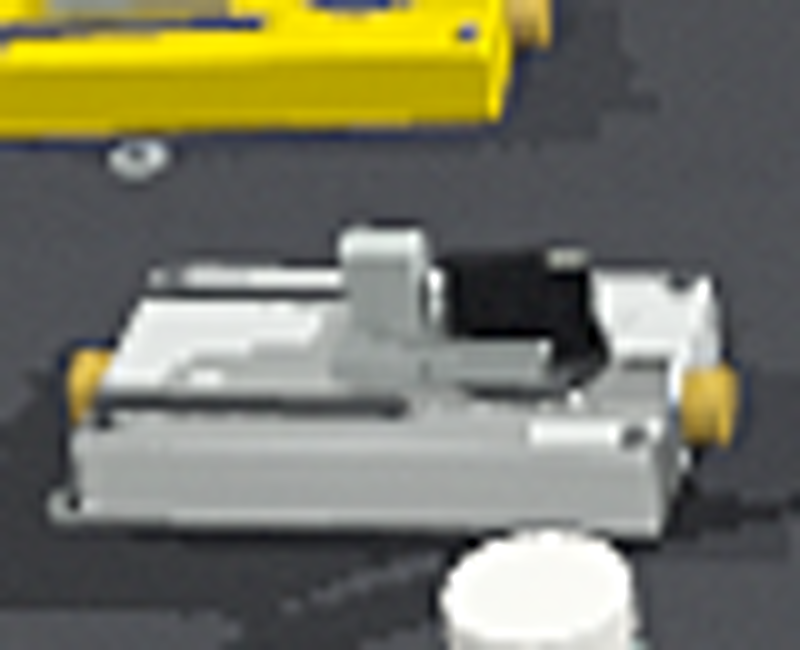

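The pictures show the plate held behind the panel at scene (287,205), and the flap upright at (362,185). The lock is home around the bar, with its prong end at crop (550,350), and the bystanders have not moved. I'm handing in.

```bash
python3 -c "
from bench import workorder,status
print(workorder.sign_off()); s=status.state(); print(s['time_s'],s['tool_pos'],s['width'])"
```

```text
the job is handed in; nothing more can be done
None
the job is handed in; nothing more can be done
```

I did the steps in the order asked and handed the job in at about 49 s, with the plate still held in front of the screen. `sign_off` gave no verdict, so the results below are my own last checks.

- **Knob:** turned clockwise to the mark. The bar lines up with the regulator's axis in the pictures.
- **Lock:** pushed against its stop after the knob was set. The prong end is where 50 mm of travel should put it, and the bar is between the prongs.
- **Flap:** standing open at about 1.69 rad, and it stayed there after I let go.
- **Plate:** held by its tab with 7 mm between the fingers.
    - The tool is tilted about 0.55° from vertical, and the jaw direction is within about 0.2° of the screen's normal.
    - The middle of the plate is at about (584.6, 14, 121) mm, roughly 75 mm in front of the screen.
- **Bystanders and look-alikes:** none looks moved in the final pictures.

**Disagreement:** the two cameras placed the screen's face at about x = 657 mm (scene) and 663 mm (top). I used about 659 mm, so the 75 mm distance is good to about ±4 mm.

The arm built up a few degrees of tilt while moving. I took it out by pushing lightly sideways on the flap tab and by moving the plate up and down before placing it.

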